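# Dry the washed silver in the hot-air drier

## Robot

A 7-joint arm with a two-finger parallel gripper is mounted at the origin on the work surface. World frame = base frame: x ahead of the robot, y to its left, z up, the work surface at z = 0. Lengths are in m, angles in degrees, forces in N, time in s.
With the tool pointing down it reaches from about 0.425 to 0.825 m from the base axis. Payload 3.6 kg.
Tool frame: the origin (TCP) lies midway between the tips of the shut fingers; the grasp point (between the pads) lies 19 mm behind it; z points along the fingers, x is the direction in which the jaws open and shut, and the axes are right-handed (so a half turn about z gives the same grasp; the last joint's range is limited). The gripper opens to 93 mm and grips with 3 to 60 N. Pads are 15 mm wide; open, the fingers measure 128 mm over their backs; the gripper's body (75 mm by 188 mm) begins 65 mm behind the grasp point.
Start: joints at [-74.8, 35.231, -0.722, 81.555, 0.464, 63.22, -2.315], TCP at [0.187, 0.623, 0.219] pointing down, gripper open.
Joint ranges: [-178.69, 178.69], [-17.37, 117.87], [-77.05, 75.6], [15.02, 138.74], [-78.02, 258.01], [0.78, 113.62], [-162.83, 162.83]. Speed limits (degrees/s): [159.86, 159.86, 180, 180, 180, 180, 180].

## Interface

Orientations are given as [roll, pitch, yaw] about the fixed x, y, z axes, in that order (R = Rz(yaw) Ry(pitch) Rx(roll)).
In Python, from rig import get_obs, optics, job gives the robot as it stands.
- The arm moves only by the tool servo_tool, never from a script. Its argument "series" is a list of rows, each an object of numbers: "x", "y", "z": the shift along the tool's x, y, z each as a share of 0.3 m, from -1 to 1; "ax", "ay", "az": the turn, a rotation vector about the tool's x, y, z each as a share of pi/2 rad, from -1 to 1; "claw": the finger opening in mm, from 0 to 93. In form: [{"x": .., "y": .., "z": .., "ax": .., "ay": .., "az": .., "claw": ..}, ...]. A call has 1 to 12 rows; each row shifts and turns the commanded pose from where the row before left it, along the tool's axes as they then stand; what a row does not reach is not made up. A row lasts 1/12 s, in which the tool goes at most 41.7 mm and 7.16 degrees, less where a joint would pass 70% of its speed; a pose out of reach is approached as far as the arm can. A call with a number of a shift or a turn outside -1 to 1 is refused whole. A call with a gripper value outside its range is refused whole. The fingers move at their own pace and stop on an object; "newtons" is the grip in N (left out, the last holds). Time passes only in rows, so rows that do not move let the fingers close. It gives the time, the measured TCP pose, the force and the opening at its end, in the units of the state.
- get_obs(): the state, without advancing time (a new reading comes with each control period).
- optics.capture(name): name is "scene" or "side" or "wrist"; returns the picture (384x512x3 uint8, red, green, blue); there is no depth.
- optics.camera_params(name): a dict with "fx", "fy", "cx", "cy" (pixels), "k1" (the pictures are not rectified: a ray, as slopes to the right and down, at radius r is drawn at 1 + k1 r^2 times it, then the intrinsics apply), "origin" and "orientation" of the camera in the world. Camera axes: x right, y down, z forward; pixel columns grow to the right and rows downward; lengths in m; the calibration is good to about 2 mm. A picture is of the moment at which its call begins: read the wrist's pose just before it. camera_params takes no time and is no camera call; for the wrist camera it gives the pose at the moment of the call.
- job.finish_job(): hands the job in, once; it reports no verdict.
The state is a dict: "clock": time; "joint_pos": joint angles; "joint_velocities": joint speeds; "tau": joint torques, N m; "tool_pos": TCP position; "tcp_rot": TCP orientation; "contact_force": force on the tool from outside, world axes, zero at the start; "torque": the same for the moment, N m; "grip_width": opening from 0.0 (shut) to 1.0 (fully open).
Only numpy, scipy, OpenCV 4.12 (cv2) and the standard library are available. Lean on these libraries where they do the work, as an engineer would, in place of code of your own. Each camera call takes 0.05 s, during which the arm holds its last target.

## Task

Dry the washed silver: set the drier's heat dial to 50, tip its lid up on one edge, lift it off and lay it on the cork mat, then stand every piece of silver from the felt mat upright in the tub, setting each one down rather than dropping it. Put the lid back so that it sits flush all round, and only then turn the time dial to 40 to start the drier. Leave the rest of the desk as it is.

Things in the scene. Friction and masses are not known exactly. Their poses are not given: they have to be found in the camera images.
- drier: bench hot-air drier, fixed, 220 mm deep (x), 360 mm wide (y); origin under its centre, x to its back, y to its left. Left: open square steel tub, outside 220 x 220 mm, inside 196 x 196 mm, walls 12 mm, rim 120 mm and inner floor 22 mm above the desk. Right, 140 mm wide: a lower control deck, 85 mm above the desk, with two dials 110 mm apart, each 70 mm from the tub's outer wall
- tub_mouth (a point): centre of the tub's mouth at rim height; axes as the drier's
- tub_floor (a point): centre of the tub's inner floor, 98 mm below tub_mouth; axes as the drier's
- heat_dial (a joint): angle of the heat dial, the knob at the back (far end) of the drier's right-hand deck. 0 points at the first tick of its scale; it grows clockwise seen from above to 4.712 at the last. The 7 black ticks, 0.785 (45 degrees) apart, read 30, 40, 50, 60, 70, 80, 90 degrees C in order: 50 is the third tick, value 1.571. Friction 0.05 N m; stays where it is left
- heat_grip (a point): on the heat dial's axis, inside its bar grip, 28 mm above the deck; turns with the dial, x axis along the bar to the pointer end. Black knob: skirt 57 mm across with its top 5.5 mm above the deck, over it a bar 52 mm long, 15 mm wide, top 32.5 mm above the deck; a white line at one end of the bar is the pointer
- heat_mark (a point): middle of the third tick (50) of the heat scale, on the deck, 38.5 mm from the dial's axis. Seen from above, the first tick of the scale lies 135 degrees anticlockwise of the drier's x axis (front left), the middle tick straight to the back
- time_dial (a joint): angle of the time dial, the knob at the front (near end) of the drier's right-hand deck. 0 points at the first tick of its scale; it grows clockwise seen from above to 4.712 at the last. The 7 black ticks, 0.785 (45 degrees) apart, read 0, 10, 20, 30, 40, 50, 60 minutes in order: 40 is the fifth tick, value 3.142. Friction 0.05 N m; stays where it is left
- time_grip (a point): on the time dial's axis, inside its bar grip, 28 mm above the deck; turns with the dial, x axis along the bar to the pointer end. Black knob: skirt 57 mm across with its top 5.5 mm above the deck, over it a bar 52 mm long, 15 mm wide, top 32.5 mm above the deck; a white line at one end of the bar is the pointer
- time_mark (a point): middle of the fifth tick (40) of the time scale, on the deck, 38.5 mm from the dial's axis. Seen from above, the first tick of the scale lies 135 degrees anticlockwise of the drier's x axis (front left), the middle tick straight to the back
- lid: loose steel lid, 0.32 kg, starts on the tub: plate 214 x 214 x 4 mm whose underside rests on the rim, below it a square lip (184 mm outside, 8 mm deep) that drops into the tub with 6 mm of play each side. Origin: centre of the lip's lower edge, 8 mm below the plate's underside (seated: 8 mm below tub_mouth); z up; y along the handle
- lid_handle (a point): middle of the lid's black bow handle, 48 mm above the lid's origin (36 mm above the plate's top); the bar runs along the lid's y axis, 106 mm long, 16 mm wide (x), 16 mm high, with 28 mm of room beneath it
- cork: cork mat, 240 mm (x) x 235 mm (y) x 5 mm, fixed, empty, between the drier and the felt mat; origin under its centre
- felt: dark grey felt mat, 230 mm (x) x 225 mm (y) x 3 mm, fixed, left of the cork mat; the washed pieces stand on it; origin under its centre
- beaker: silver beaker, may be absent: open cup 76 mm high, 60 mm across at the rim, slightly narrower below, 0.17 kg; origin at the centre of its underside, z up; can be gripped across the body 56 mm above its underside
- egg_cup: silver egg cup on a foot, may be absent: 78 mm high, foot 58 mm across, thin stem, cup 50 mm across from 50 to 78 mm up, 0.16 kg; origin at the centre of its underside; can be gripped across the cup 60 mm up
- caster: silver sugar caster, may be absent: a closed body 46 mm across with a domed pierced top, foot 54 mm across, 87 mm high, 0.2 kg; origin at the centre of its underside; can be gripped across the body 50 mm up
- candlestick: low silver candlestick, may be absent: round base 72 mm across, thin column, candle socket 30 mm across from 44 to 78 mm up, 0.24 kg; origin at the centre of its underside; can be gripped across the socket 60 mm up
- teapot: fluted silver teapot, 140 mm across, 150 mm high, at the back of the desk; leave it alone; origin at the centre of its underside
- salver: flat round silver tray, 196 mm across, under the bowl; leave it alone; origin at the centre of its underside
- bowl: open silver bowl, 116 mm across, 50 mm high, standing on the salver; leave it alone; origin at the centre of its underside
- pen_pot: brass pot with pens, 72 mm across, 100 mm high (160 mm with pens); leave it alone; origin at the centre of its underside
- polish: jar with a white cap, 56 mm across, 55 mm high, standing on the desk behind the two mats; leave it alone; origin at the centre of its underside
- brush: soft brush, 160 mm long, lying on the desk behind the felt mat; leave it alone

How it is judged (in metres and radians):
On the way, in this order (a step that is already met when the one before it is completed fails the run):
1. the lid is tipped up on one edge, still over the tub (angle between lid's own z axis and vertical above 0.12 rad and distance between lid and tub_mouth below 0.06 m), for 0.1 s.
2. the lid lies flat on the cork mat, released (horizontal distance between lid and cork below 0.07 m and height (world z) of lid below 0.012 m and angle between lid's own z axis and vertical below 0.06 rad and contact force between the fingers and lid below 0.1 N), for 0.2 s.
3. every washed piece stands upright on the tub's floor, released (x of beaker in the frame of tub_floor between -0.098 and 0.098 m and y of beaker in the frame of tub_floor between -0.098 and 0.098 m and z of each of beaker, egg_cup, caster, candlestick in the frame of tub_floor below 0.006 m and angle between each of beaker, egg_cup, caster, candlestick's own z axis and vertical below 0.2 rad and linear speed of each of beaker, egg_cup, caster, candlestick below 0.03 m/s and x of egg_cup in the frame of tub_floor between -0.098 and 0.098 m and y of egg_cup in the frame of tub_floor between -0.098 and 0.098 m and x of caster in the frame of tub_floor between -0.098 and 0.098 m and y of caster in the frame of tub_floor between -0.098 and 0.098 m and x of candlestick in the frame of tub_floor between -0.098 and 0.098 m and y of candlestick in the frame of tub_floor between -0.098 and 0.098 m and contact force between the fingers and beaker below 0.1 N and contact force between the fingers and egg_cup below 0.1 N and contact force between the fingers and caster below 0.1 N and contact force between the fingers and candlestick below 0.1 N), for 0.2 s.
4. the lid is back on the tub, seated flush, released (horizontal distance between lid and tub_mouth below 0.01 m and z of lid in the frame of tub_mouth between -0.0115 and -0.0045 m and angle between lid's own z axis and vertical below 0.035 rad and linear speed of lid below 0.02 m/s and contact force between the fingers and lid below 0.1 N), for 0.2 s.
5. the time dial is turned to 40 (value of joint time_dial between 3.0516 and 3.2316 rad), for 0.2 s.
At the end, for the whole second after the job is handed in: every washed piece stands upright (within 0.2 rad) on the tub's inner floor, the lid is seated on the tub (centre within 10 mm, within 3.5 mm of its seated height, level within 0.035 rad), the heat dial is within 0.09 rad of the 50 tick and the time dial within 0.09 rad of the 40 tick, all at rest (all of step 4 and all of step 5 and x of beaker in the frame of tub_floor between -0.098 and 0.098 m and y of beaker in the frame of tub_floor between -0.098 and 0.098 m and z of each of beaker, egg_cup, caster, candlestick in the frame of tub_floor below 0.006 m and angle between each of beaker, egg_cup, caster, candlestick's own z axis and vertical below 0.2 rad and linear speed of each of beaker, egg_cup, caster, candlestick below 0.03 m/s and x of egg_cup in the frame of tub_floor between -0.098 and 0.098 m and y of egg_cup in the frame of tub_floor between -0.098 and 0.098 m and x of caster in the frame of tub_floor between -0.098 and 0.098 m and y of caster in the frame of tub_floor between -0.098 and 0.098 m and x of candlestick in the frame of tub_floor between -0.098 and 0.098 m and y of candlestick in the frame of tub_floor between -0.098 and 0.098 m and value of joint heat_dial between 1.4808 and 1.6608 rad and velocity of joint time_dial below 0.05 rad/s); the robot touches nothing.
It fails at once if a bystander is moved by more than 30 mm (distance of any of teapot, salver, bowl, pen_pot, polish, brush from where it was at the start of the episode above 0.03 m).
It fails at once if a piece is let go over the tub more than 50 mm above its floor ((x of beaker in the frame of tub_floor between -0.1 and 0.1 m and y of beaker in the frame of tub_floor between -0.1 and 0.1 m and z of beaker in the frame of tub_floor above 0.05 m and contact force between the fingers and beaker below 0.05 N) or (x of egg_cup in the frame of tub_floor between -0.1 and 0.1 m and y of egg_cup in the frame of tub_floor between -0.1 and 0.1 m and z of egg_cup in the frame of tub_floor above 0.05 m and contact force between the fingers and egg_cup below 0.05 N) or (x of caster in the frame of tub_floor between -0.1 and 0.1 m and y of caster in the frame of tub_floor between -0.1 and 0.1 m and z of caster in the frame of tub_floor above 0.05 m and contact force between the fingers and caster below 0.05 N) or (x of candlestick in the frame of tub_floor between -0.1 and 0.1 m and y of candlestick in the frame of tub_floor between -0.1 and 0.1 m and z of candlestick in the frame of tub_floor above 0.05 m and contact force between the fingers and candlestick below 0.05 N)).
Of beaker, egg_cup, caster, candlestick only 2 to 4 are there at a start; the rules pass over those that are not, and their reading is None.
At some moment in a run one of beaker, egg_cup, caster, candlestick may be knocked a few centimetres aside while the robot is not near it.
It also fails if it takes over 210 s, if anything falls off the work surface, if the arm or the gripper's body presses on something with over 40 N, if the wrist force passes 120 N, or if a joint passes its speed limit or range.

## Working session

There is one attempt and no reset: what is moved stays moved. The work goes in short steps, Python scripts to look and compute and a tool call to move; the robot and the scene stay as the last step left them, time stands still between calls to the robot, and variables do not carry over. Pictures are saved under pics/ and viewed, and the job is handed in when it is done.

Besides the shell and the picture viewer there is one more tool, called after ">>>" as name([rows], argument=value, ...), one row to a line, values as JSON. servo_tool: Moves the arm, as the interface text tells. Its arguments: {"type":"object","properties":{"series":{"type":"array"},"newtons":{"type":"number"}},"required":["series"]}

```bash
ls; mkdir -p pics; python3 - <<'E'
from rig import get_obs, optics, job
import cv2
print(get_obs())
for n in ["scene","side","wrist"]:
    p=optics.camera_params(n); print(n,p)
    im=optics.capture(n); cv2.imwrite(f"pics/{n}0.png",im[:,:,::-1])
E
```

```text
pics
{'clock': 0.0, 'joint_pos': array([-74.79970985,  35.28778809,  -0.723603  ,  81.64027702,
         0.46388608,  63.21966809,  -2.31400122]), 'joint_velocities': array([ 0.10765393,  0.11794504,  0.01935797, -0.05256834, -0.04709009,
       -0.0157942 , -0.03343415]), 'tau': array([-7.53513723e-05, -4.58933902e+01,  2.09225519e-01, -1.65743226e+01,
       -6.09681546e-02,  2.04419898e-02,  2.51382853e-04]), 'tool_pos': array([0.18674317, 0.62177249, 0.21750375]), 'tcp_rot': array([1.79998557e+02, 1.44864070e-01, 7.32864350e+01]), 'contact_force': array([ 0.54624583, -0.28335502, -0.57247022]), 'torque': array([-0.05068986, -0.01199199, -0.06173402]), 'grip_width': 0.9968585538614498}
scene {'fx': 484.95163655220153, 'fy': 484.95163655220153, 'cx': 246.67707870225914, 'cy': 183.9894704473582, 'k1': -0.10130848262496014, 'origin': array([ 1.09616876, -0.43022411,  1.19775283]), 'orientation': array([-147.7856222 ,    0.58485664,   48.49529111])}
side {'fx': 347.4565367447128, 'fy': 347.4565367447128, 'cx': 249.06769449233266, 'cy': 191.37927812335084, 'k1': -0.058593765449298355, 'origin': array([ 0.2685608 , -0.86439873,  0.70903422]), 'orientation': array([-121.9475588 ,   -1.41697983,  -18.76941822])}
wrist {'fx': 324.58292231037285, 'fy': 324.58292231037285, 'cx': 253.2662572840233, 'cy': 193.39354975809985, 'k1': -0.05355145637620754, 'origin': array([0.11862539, 0.64286781, 0.38393889]), 'orientation': array([1.6506505e+02, 1.2917796e-01, 7.3366829e+01])}
```

View pics/scene0.png

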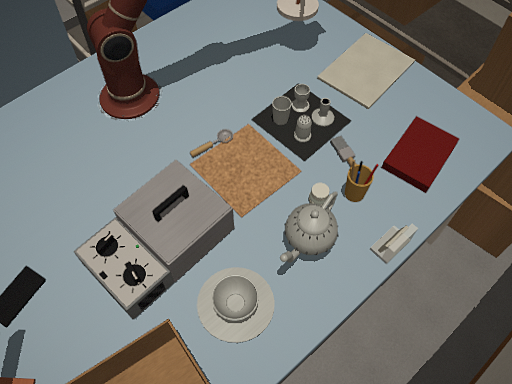

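View pics/side0.png

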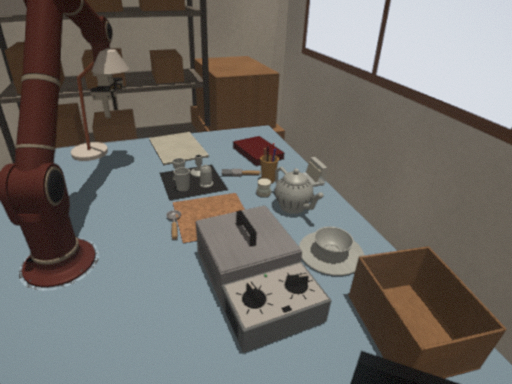

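View pics/wrist0.png

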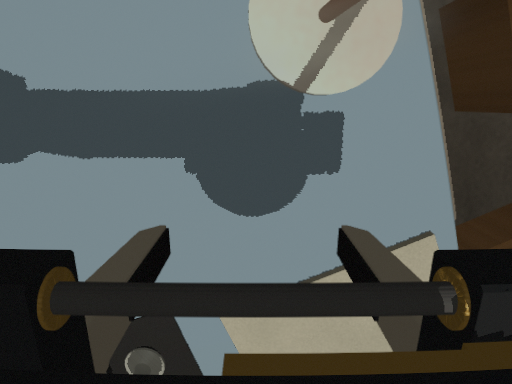

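```bash
cat > h.py <<'E'
import numpy as np, cv2
from scipy.spatial.transform import Rotation as R
from rig import get_obs, optics, job
def cam(n):
    p=optics.camera_params(n)
    K=np.array([[p['fx'],0,p['cx']],[0,p['fy'],p['cy']],[0,0,1]]); 
    return K,np.array([p['k1'],0,0,0,0.]),np.array(p['origin']),R.from_euler('xyz',p['orientation'],degrees=True).as_matrix()
def unp(n,px,z,c=None):
    K,d,o,M=c or cam(n)
    u=cv2.undistortPoints(np.array(px,float).reshape(-1,1,2),K,d).reshape(-1,2)
    r=np.c_[u,np.ones(len(u))]@M.T
    return o+r*((z-o[2])/r[:,2])[:,None]
def prj(n,P,c=None):
    K,d,o,M=c or cam(n)
    q=(np.atleast_2d(np.array(P,float))-o)@M
    return cv2.projectPoints(q,np.zeros(3),np.zeros(3),K,d)[0].reshape(-1,2)
def crop(n,im,x0,y0,x1,y1,s,name):
    a=cv2.resize(im[y0:y1,x0:x1,::-1],None,fx=s,fy=s,interpolation=cv2.INTER_CUBIC)
    for x in range((x0//20+1)*20,x1,20):
        cv2.putText(a,str(x),((x-x0)*s,8),0,.3,(0,0,255),1); cv2.line(a,((x-x0)*s,10),((x-x0)*s,16),(0,0,255),1)
    for y in range((y0//20+1)*20,y1,20):
        cv2.putText(a,str(y),(0,(y-y0)*s),0,.3,(0,0,255),1); cv2.line(a,(20,(y-y0)*s),(26,(y-y0)*s),(0,0,255),1)
    cv2.imwrite('pics/'+name+'.png',a)
E
python3 - <<'E'
from h import *
im=cv2.imread('pics/scene0.png')[:,:,::-1]
crop('scene',im,70,150,240,320,4,'s0a'); crop('scene',im,180,70,370,220,4,'s0b')
E
```

```text
(no output)
```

View pics/s0a.png

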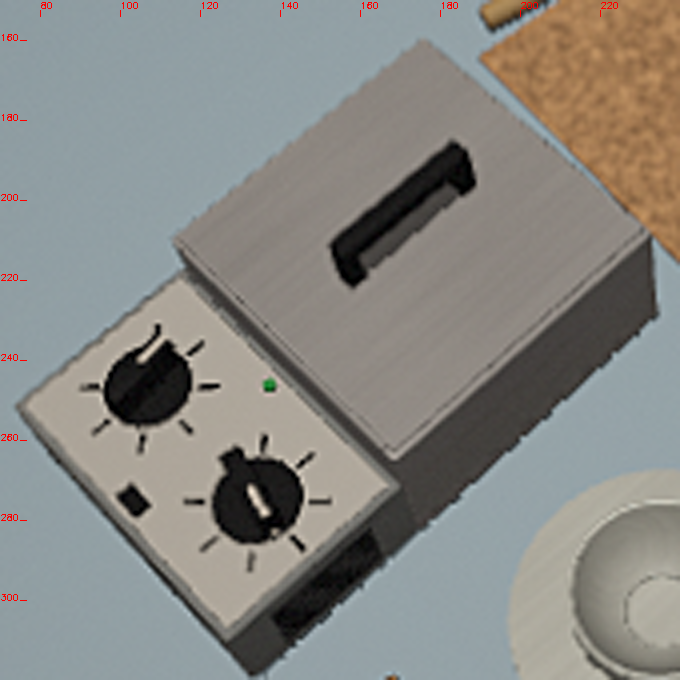

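View pics/s0b.png

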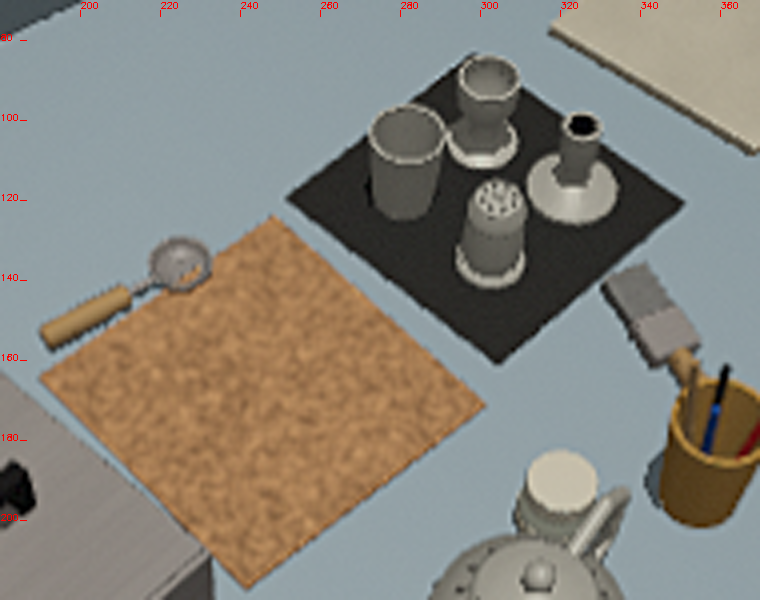

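```bash
python3 - <<'E'
from h import *
np.set_printoptions(precision=4,suppress=True)
c=cam('scene')
def q(nm,pts,z):
    p=unp('scene',pts,z,c); print(nm); print(p[:,:2], 'mean',p[:,:2].mean(0),'edges',np.linalg.norm(np.roll(p,-1,0)-p,axis=1)); 
    e=np.roll(p,-1,0)-p; print('ang',np.degrees(np.arctan2(e[:,1],e[:,0])))
q('lid',[(176,160),(113.8,210),(168.2,265),(232.5,208.7)],.124)
q('deck',[(74.5,251.7),(126,309),(169.5,271.7)],.085)
q('cork',[(248.7,124.5),(301,171),(242,217),(190,164.5)],.005)
q('felt',[(251.7,119.5),(304.5,160.7),(351,120.7),(298.7,83)],.003)
# handle top ends (z=.164? top of bar 36+8=44 above plate)
q('handle',[(153.5,210),(184,185.7)],.168)
# base centres estimates: beaker bottom ellipse centre, etc.
q('beaker rim',[(281.7,104)],.079)
q('egg rim',[(302,89.5)],.081)
q('candle top',[(325.5,101.5)],.081)
q('candle base',[(323.2,117.7)],.006)
q('caster foot',[(302.7,135)],.008)
q('egg foot',[(300.7,106)],.008)
q('beaker bot',[(281.3,119)],.005)
E
```

```text
lid
[[ 0.3966 -0.0819]
 [ 0.4141 -0.2955]
 [ 0.6283 -0.2807]
 [ 0.6137 -0.066 ]] mean [ 0.5132 -0.181 ] edges [0.2143 0.2147 0.2152 0.2177]
ang [ -85.3165    3.96     93.8839 -175.8078]
deck
[[ 0.4239 -0.4342]
 [ 0.6348 -0.4185]
 [ 0.6276 -0.2835]] mean [ 0.5621 -0.3787] edges [0.2114 0.1352 0.2533]
ang [   4.2556   93.0453 -143.4996]
cork
[[ 0.3633  0.2105]
 [ 0.5985  0.2084]
 [ 0.598  -0.0231]
 [ 0.3604 -0.0219]] mean [0.4801 0.0935] edges [0.2352 0.2315 0.2376 0.2324]
ang [ -0.5093 -90.1086 179.7034  89.2878]
felt
[[0.3532 0.2323]
 [0.5783 0.2437]
 [0.5677 0.465 ]
 [0.3401 0.4565]] mean [0.4598 0.3494] edges [0.2254 0.2216 0.2277 0.2246]
ang [   2.8933   92.7477 -177.8485  -86.6672]
handle
[[ 0.5076 -0.2274]
 [ 0.502  -0.1287]] mean [ 0.5048 -0.1781] edges [0.0988 0.0988]
ang [ 93.2574 -86.7426]
beaker rim
[[0.416  0.2991]] mean [0.416  0.2991] edges [0.]
ang [0.]
egg rim
[[0.4161 0.3866]] mean [0.4161 0.3866] edges [0.]
ang [0.]
candle top
[[0.4992 0.4051]] mean [0.4992 0.4051] edges [0.]
ang [0.]
candle base
[[0.5015 0.4054]] mean [0.5015 0.4054] edges [0.]
ang [0.]
caster foot
[[0.5082 0.3058]] mean [0.5082 0.3058] edges [0.]
ang [0.]
egg foot
[[0.42   0.3853]] mean [0.42   0.3853] edges [0.]
ang [0.]
beaker bot
[[0.4158 0.3026]] mean [0.4158 0.3026] edges [0.]
ang [0.]
```

>>> servo_tool([
  {"y": 0.13,"az": 0.04},
  {"y": 0.13,"az": 0.04},
  {"y": 0.13,"az": 0.04},
  {"y": 0.13,"az": 0.04},
  {"y": 0.13,"az": 0.04},
  {"y": 0.13,"az": 0.04},
  {"y": 0.13,"az": 0.04},
  {"y": 0.13,"az": 0.04},
  {"y": 0.13,"az": 0.04},
  {"y": 0.13,"az": 0.04},
  {"y": 0.13,"az": 0.04},
  {"y": 0.13,"az": 0.04},
])

```text
invalid input
```

>>> servo_tool([
  {"x": 0,"y": 0.13,"z": 0,"ax": 0,"ay": 0,"az": 0.04,"claw": 93},
  {"x": 0,"y": 0.13,"z": 0,"ax": 0,"ay": 0,"az": 0.04,"claw": 93},
  {"x": 0,"y": 0.13,"z": 0,"ax": 0,"ay": 0,"az": 0.04,"claw": 93},
  {"x": 0,"y": 0.13,"z": 0,"ax": 0,"ay": 0,"az": 0.04,"claw": 93},
], newtons=20)

```text
clock: 0.48
tool_pos: [0.3325, 0.5633, 0.2182]
tcp_rot: [180.0, 0.0, 58.8]
contact_force: [0.7, 0.2, -0.7]
grip_width: 1.003
```

>>> servo_tool([
  {"x": 0,"y": 0.13,"z": 0,"ax": 0,"ay": 0,"az": 0.04,"claw": 93},
  {"x": 0,"y": 0.13,"z": 0,"ax": 0,"ay": 0,"az": 0.04,"claw": 93},
  {"x": 0,"y": 0.13,"z": 0,"ax": 0,"ay": 0,"az": 0.04,"claw": 93},
  {"x": 0,"y": 0.13,"z": 0,"ax": 0,"ay": 0,"az": 0.04,"claw": 93},
  {"x": 0,"y": 0.13,"z": 0,"ax": 0,"ay": 0,"az": 0.04,"claw": 93},
  {"x": 0,"y": 0.13,"z": 0,"ax": 0,"ay": 0,"az": 0.04,"claw": 93},
  {"x": 0,"y": 0.13,"z": 0,"ax": 0,"ay": 0,"az": 0.04,"claw": 93},
  {"x": 0,"y": 0.13,"z": 0,"ax": 0,"ay": 0,"az": 0.04,"claw": 93},
  {"x": 0,"y": 0.13,"z": 0,"ax": 0,"ay": 0,"az": 0.04,"claw": 93},
  {"x": 0,"y": 0.13,"z": 0,"ax": 0,"ay": 0,"az": 0.04,"claw": 93},
  {"x": 0,"y": 0.13,"z": 0,"ax": 0,"ay": 0,"az": 0.04,"claw": 93},
  {"x": 0,"y": 0.13,"z": 0,"ax": 0,"ay": 0,"az": 0.04,"claw": 93},
])

```text
clock: 1.48
tool_pos: [0.6199, 0.2075, 0.2181]
tcp_rot: [180.0, 0.0, 15.5]
contact_force: [0.8, 0.4, -0.5]
grip_width: 1.001
```

>>> servo_tool([
  {"x": 0,"y": 0.13,"z": 0,"ax": 0,"ay": 0,"az": 0.04,"claw": 93},
  {"x": 0,"y": 0.13,"z": 0,"ax": 0,"ay": 0,"az": 0.04,"claw": 93},
  {"x": 0,"y": 0.13,"z": 0,"ax": 0,"ay": 0,"az": 0.04,"claw": 93},
  {"x": 0,"y": 0.13,"z": 0,"ax": 0,"ay": 0,"az": 0.04,"claw": 93},
  {"x": 0,"y": 0.13,"z": 0,"ax": 0,"ay": 0,"az": 0.04,"claw": 93},
  {"x": 0,"y": 0.13,"z": 0,"ax": 0,"ay": 0,"az": 0.04,"claw": 93},
  {"x": 0,"y": 0.13,"z": 0,"ax": 0,"ay": 0,"az": 0.04,"claw": 93},
  {"x": 0,"y": 0.13,"z": 0,"ax": 0,"ay": 0,"az": 0.04,"claw": 93},
  {"x": 0,"y": 0.13,"z": 0,"ax": 0,"ay": 0,"az": 0.04,"claw": 93},
  {"x": 0,"y": 0.13,"z": 0,"ax": 0,"ay": 0,"az": 0.04,"claw": 93},
  {"x": 0,"y": 0,"z": 0,"ax": 0,"ay": 0,"az": 0,"claw": 93},
])

```text
clock: 2.4
tool_pos: [0.6111, -0.187, 0.2191]
tcp_rot: [179.4, -0.0, -21.3]
contact_force: [-0.1, -1.5, 0.8]
grip_width: 1.0
```

```bash
python3 - <<'E'
from h import *
print(optics.camera_params('wrist'))
im=optics.capture('wrist'); cv2.imwrite('pics/w1.png',im[:,:,::-1])
E
```

```text
{'fx': 324.58292231037285, 'fy': 324.58292231037285, 'cx': 253.2662572840233, 'cy': 193.39354975809985, 'k1': -0.05355145637620754, 'origin': array([ 0.63774817, -0.11879853,  0.38473148]), 'orientation': array([ 1.64462471e+02,  1.78832180e-02, -2.12288159e+01])}
```

View pics/w1.png

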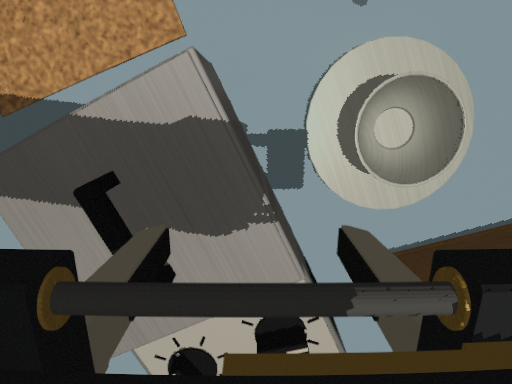

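>>> servo_tool([
  {"x": 0.05,"y": 0.13,"z": 0,"ax": 0,"ay": 0,"az": 0,"claw": 93},
  {"x": 0,"y": 0.13,"z": 0,"ax": 0,"ay": 0,"az": 0,"claw": 93},
  {"x": 0,"y": 0.13,"z": 0,"ax": 0,"ay": 0,"az": 0,"claw": 93},
  {"x": 0,"y": 0.13,"z": 0,"ax": 0,"ay": 0,"az": 0,"claw": 93},
  {"x": 0,"y": 0.13,"z": 0,"ax": 0,"ay": 0,"az": 0,"claw": 93},
  {"x": 0,"y": 0.13,"z": 0,"ax": 0,"ay": 0,"az": 0,"claw": 93},
  {"x": 0,"y": 0,"z": 0,"ax": 0,"ay": 0,"az": 0,"claw": 93},
  {"x": 0,"y": 0,"z": 0,"ax": 0,"ay": 0,"az": 0,"claw": 93},
])

```text
clock: 3.12
tool_pos: [0.547, -0.4012, 0.2182]
tcp_rot: [180.0, 0.1, -20.6]
contact_force: [0.4, 0.7, -0.9]
grip_width: 1.001
```

```bash
python3 - <<'E'
from h import *
import pickle
c=cam('wrist'); pickle.dump(c,open('w2.pkl','wb'))
im=optics.capture('wrist'); cv2.imwrite('pics/w2.png',im[:,:,::-1])
im=optics.capture('scene'); cv2.imwrite('pics/s2.png',im[:,:,::-1])
E
```

```text
(no output)
```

View pics/w2.png

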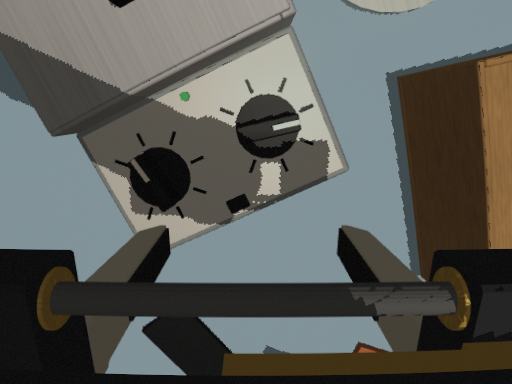

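```bash
python3 - <<'E'
from h import *
im=cv2.imread('pics/w2.png')[:,:,::-1]
im=np.clip(im.astype(float)*1.6,0,255).astype(np.uint8)
crop('wrist',im,70,60,350,240,3-0,'w2c')
E
```

```text
(no output)
```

View pics/w2c.png

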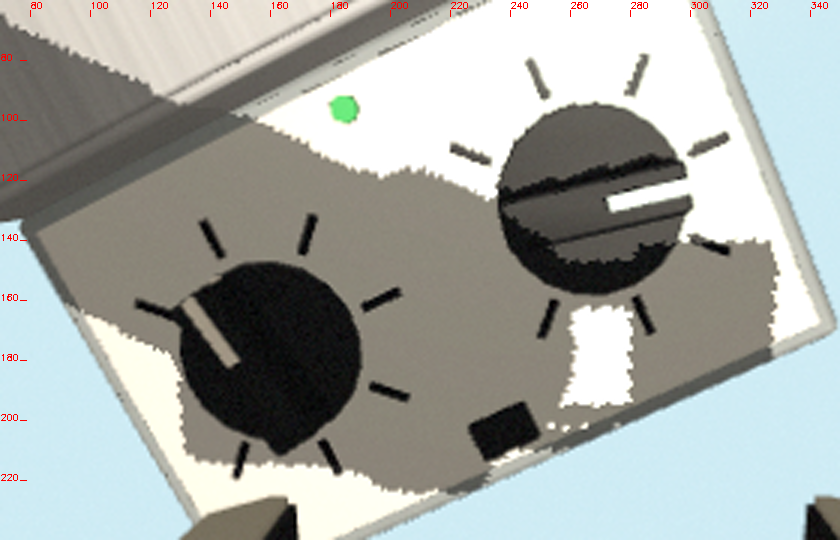

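```bash
python3 - <<'E'
from h import *
import pickle
from scipy.optimize import least_squares
np.set_printoptions(precision=4,suppress=True)
c=pickle.load(open('w2.pkl','rb'))
f=lambda a:np.array(a,float)/3+[70,60]
H=f([(470,154),(538,78),(636,75),(709,143),(711,246),(643,315),(547,318)])
T=f([(158,310),(211,239),(308,234),(381,299),(389,391),(329,457),(240,460)])
C={}
for n,p in (('heat',H),('time',T)):
    w=unp('wrist',p,.085,c)[:,:2]
    s=least_squares(lambda v:np.r_[[v[0]+.0385*np.cos(v[2]-i*np.pi/4)-w[i,0] for i in range(7)],[v[1]+.0385*np.sin(v[2]-i*np.pi/4)-w[i,1] for i in range(7)]],[*w.mean(0),2.4])
    C[n]=s.x; print(n,s.x[:2],'drier yaw',np.degrees(s.x[2])-135,'rms',np.sqrt((s.fun**2).mean()))
d=C['heat'][:2]-C['time'][:2]; print('dist',np.linalg.norm(d),np.degrees(np.arctan2(d[1],d[0])))
ph=unp('wrist',f([(610,204),(690,187)]),.1175,c); pt=unp('wrist',f([(235,362),(188,302)]),.1175,c)
for n,p in(('heat',ph),('time',pt)):
    e=p[1]-p[0]; e2=p[1][:2]-C[n][:2]; print(n,'line ang',np.degrees(np.arctan2(e[1],e[0])),'from ctr',np.degrees(np.arctan2(e2[1],e2[0])), np.linalg.norm(e2))
K=unp('wrist',f([(22,228),(833,320)]),.085,c);print(K)
y=np.radians(4.);x=np.array([np.cos(y),np.sin(y)]);yy=np.array([-x[1],x[0]])
m=(C['heat'][:2]+C['time'][:2])/2; print('tub',m+.18*yy,'drier',m+.11*yy)
print(get_obs()['tool_pos'],get_obs()['tcp_rot'],get_obs()['joint_pos'])
E
```

```text
heat [ 0.5777 -0.3548] drier yaw 4.409222977794116 rms 0.0003765676994095118
time [ 0.4677 -0.3635] drier yaw 4.3458524070093745 rms 0.0003135608971115849
dist 0.11038951375980202 4.507602670427701
heat line ang -8.48711118753543 from ctr -8.578141191202542 0.02573280569874758
time line ang 104.18767716365393 from ctr 102.12656860542019 0.024751385719385982
[[ 0.4102 -0.3004  0.085 ]
 [ 0.6361 -0.4159  0.085 ]]
tub [ 0.5101 -0.1796] drier [ 0.515  -0.2494]
[ 0.5502 -0.3967  0.2181] [-179.8419    0.0176  -20.1507] [ 21.6019  39.6011  23.7877  76.6906 -16.3603  67.1172  26.7417]
```

```bash
python3 - <<'E'
from h import *
np.set_printoptions(precision=4,suppress=True)
for i in range(4):
    o=get_obs(); print(o['clock'],o['tool_pos'],o['tcp_rot'],o['joint_velocities'].max(), optics.camera_params('wrist')['origin'])
    optics.capture('wrist')
E
```

```text
3.2167 [ 0.5502 -0.3967  0.2181] [-179.8419    0.0176  -20.1507] 0.14364080032065935 [ 0.5749 -0.3299  0.3846]
3.2667 [ 0.5506 -0.396   0.2181] [-179.8394    0.0144  -20.0711] 0.3129279902891285 [ 0.5752 -0.3293  0.3847]
3.3167 [ 0.5507 -0.396   0.2183] [-179.8625    0.0041  -20.049 ] 0.517355345054976 [ 0.5753 -0.3291  0.3848]
3.3667 [ 0.5505 -0.3963  0.2184] [-179.8916    0.0025  -20.0665] 0.6055228189048576 [ 0.5751 -0.3293  0.3849]
```

```bash
python3 - <<'E'
from h import *
np.set_printoptions(precision=4,suppress=True)
c=cam('wrist'); im=optics.capture('wrist')
im2=np.clip(im.astype(float)*1.6,0,255).astype(np.uint8)
for ctr in [(.5777,-.3548),(.4677,-.3635)]:
  for i in range(7):
    a=np.radians(139.4-45*i); p=prj('wrist',[[ctr[0]+.0385*np.cos(a),ctr[1]+.0385*np.sin(a),.085]],c)[0]
    im2[int(round(p[1])),int(round(p[0]))]=[255,0,0]
crop('wrist',im2,70,60,350,240,3,'w3c')
E
```

```text
(no output)
```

View pics/w3c.png

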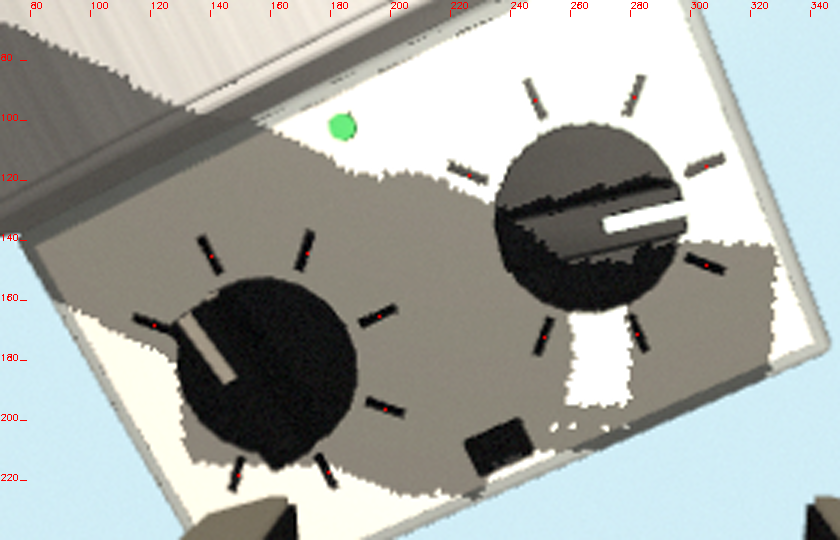

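>>> servo_tool([
  {"x": 0.019,"y": -0.081,"z": 0,"ax": 0,"ay": 0,"az": 0,"claw": 45},
  {"x": 0.019,"y": -0.08,"z": 0,"ax": 0,"ay": 0,"az": 0,"claw": 45},
  {"x": 0,"y": 0,"z": 0,"ax": 0,"ay": 0,"az": 0.079,"claw": 45},
  {"x": 0,"y": 0,"z": 0,"ax": 0,"ay": 0,"az": 0.079,"claw": 45},
  {"x": 0,"y": 0,"z": 0,"ax": 0,"ay": 0,"az": 0.079,"claw": 45},
  {"x": 0,"y": 0,"z": 0,"ax": 0,"ay": 0,"az": 0.079,"claw": 45},
  {"x": 0,"y": 0,"z": 0,"ax": 0,"ay": 0,"az": 0.079,"claw": 45},
  {"x": 0,"y": 0,"z": 0,"ax": 0,"ay": 0,"az": 0.079,"claw": 45},
  {"x": 0,"y": 0,"z": 0,"ax": 0,"ay": 0,"az": 0.079,"claw": 45},
  {"x": 0,"y": 0,"z": 0,"ax": 0,"ay": 0,"az": 0.079,"claw": 45},
  {"x": 0,"y": 0,"z": 0,"ax": 0,"ay": 0,"az": 0.079,"claw": 45},
  {"x": 0,"y": 0,"z": 0,"ax": 0,"ay": 0,"az": 0.079,"claw": 45},
])

```text
clock: 4.47
tool_pos: [0.5768, -0.3566, 0.2187]
tcp_rot: [-180.0, 0.0, -91.7]
contact_force: [0.7, -0.1, -0.7]
grip_width: 0.485
```

>>> servo_tool([
  {"x": 0,"y": 0,"z": 0,"ax": 0,"ay": 0,"az": 0.079,"claw": 45},
  {"x": 0,"y": 0,"z": 0,"ax": 0,"ay": 0,"az": 0,"claw": 45},
  {"x": 0,"y": 0,"z": 0,"ax": 0,"ay": 0,"az": 0,"claw": 45},
  {"x": 0,"y": 0,"z": 0,"ax": 0,"ay": 0,"az": 0,"claw": 45},
])

```text
clock: 4.8
tool_pos: [0.5764, -0.3572, 0.2187]
tcp_rot: [-180.0, 0.0, -98.3]
contact_force: [0.2, 0.4, -0.2]
grip_width: 0.483
```

```bash
cat >> h.py <<'E'
def go(x,y,z,yaw=None):
    o=get_obs(); p=o['tool_pos']; M=R.from_euler('xyz',o['tcp_rot'],degrees=True).as_matrix()
    d=M.T@(np.array([x,y,z])-p); print('t',round(float(o['clock']),2),'at',p.round(4),o['tcp_rot'].round(2),'g',round(float(o['grip_width']),3)); print('d mm',(d*1000).round(1),'share',(d/.3).round(3))
    if yaw is not None:
        T=R.from_euler('xyz',[180,0,yaw],degrees=True).as_matrix(); rv=R.from_matrix(M.T@T).as_rotvec(); print('turn share',(rv/(np.pi/2)).round(4),np.degrees(rv).round(2))
E
python3 -c "
from h import *
go(.5777,-.3548,.099,-98.5)"
```

```text
t 4.8 at [ 0.5764 -0.3572  0.2187] [-1.7999e+02  1.0000e-02 -9.8320e+01] g 0.483
d mm [ -2.5  -0.9 119.7] share [-0.008 -0.003  0.399]
turn share [-0.0001  0.0001  0.002 ] [-0.01  0.01  0.18]
```

>>> servo_tool([
  {"x": -0.008,"y": -0.003,"z": 0.1,"ax": 0,"ay": 0,"az": 0.002,"claw": 45},
  {"x": 0,"y": 0,"z": 0.1,"ax": 0,"ay": 0,"az": 0,"claw": 45},
  {"x": 0,"y": 0,"z": 0.1,"ax": 0,"ay": 0,"az": 0,"claw": 45},
  {"x": 0,"y": 0,"z": 0.06,"ax": 0,"ay": 0,"az": 0,"claw": 45},
  {"x": 0,"y": 0,"z": 0.03,"ax": 0,"ay": 0,"az": 0,"claw": 45},
  {"x": 0,"y": 0,"z": 0.01,"ax": 0,"ay": 0,"az": 0,"claw": 45},
  {"x": 0,"y": 0,"z": 0,"ax": 0,"ay": 0,"az": 0,"claw": 45},
  {"x": 0,"y": 0,"z": 0,"ax": 0,"ay": 0,"az": 0,"claw": 45},
])

```text
clock: 5.47
tool_pos: [0.578, -0.3564, 0.1002]
tcp_rot: [-179.9, -0.1, -98.7]
contact_force: [0.2, 0.2, 0.0]
grip_width: 0.482
```

>>> servo_tool([
  {"x": 0,"y": 0,"z": 0,"ax": 0,"ay": 0,"az": 0,"claw": 5},
  {"x": 0,"y": 0,"z": 0,"ax": 0,"ay": 0,"az": 0,"claw": 5},
  {"x": 0,"y": 0,"z": 0,"ax": 0,"ay": 0,"az": 0,"claw": 5},
  {"x": 0,"y": 0,"z": 0,"ax": 0,"ay": 0,"az": 0,"claw": 5},
  {"x": 0,"y": 0,"z": 0,"ax": 0,"ay": 0,"az": 0,"claw": 5},
  {"x": 0,"y": 0,"z": 0,"ax": 0,"ay": 0,"az": 0,"claw": 5},
], newtons=15)

```text
clock: 5.97
tool_pos: [0.5776, -0.3547, 0.099]
tcp_rot: [-180.0, 0.1, -98.7]
contact_force: [-0.3, 2.2, 3.1]
grip_width: 0.162
```

>>> servo_tool([
  {"x": 0,"y": 0,"z": 0,"ax": 0,"ay": 0,"az": -0.065,"claw": 5},
  {"x": 0,"y": 0,"z": 0,"ax": 0,"ay": 0,"az": -0.065,"claw": 5},
  {"x": 0,"y": 0,"z": 0,"ax": 0,"ay": 0,"az": -0.065,"claw": 5},
  {"x": 0,"y": 0,"z": 0,"ax": 0,"ay": 0,"az": -0.065,"claw": 5},
  {"x": 0,"y": 0,"z": 0,"ax": 0,"ay": 0,"az": -0.065,"claw": 5},
  {"x": 0,"y": 0,"z": 0,"ax": 0,"ay": 0,"az": -0.065,"claw": 5},
  {"x": 0,"y": 0,"z": 0,"ax": 0,"ay": 0,"az": -0.065,"claw": 5},
  {"x": 0,"y": 0,"z": 0,"ax": 0,"ay": 0,"az": -0.065,"claw": 5},
  {"x": 0,"y": 0,"z": 0,"ax": 0,"ay": 0,"az": -0.065,"claw": 5},
  {"x": 0,"y": 0,"z": 0,"ax": 0,"ay": 0,"az": -0.061,"claw": 5},
  {"x": 0,"y": 0,"z": 0,"ax": 0,"ay": 0,"az": 0,"claw": 5},
  {"x": 0,"y": 0,"z": 0,"ax": 0,"ay": 0,"az": 0,"claw": 5},
])

```text
clock: 6.97
tool_pos: [0.5776, -0.3546, 0.099]
tcp_rot: [-179.9, 0.0, -40.7]
contact_force: [-0.4, 2.9, 3.7]
grip_width: 0.157
```

>>> servo_tool([
  {"x": 0,"y": 0,"z": 0,"ax": 0,"ay": 0,"az": 0,"claw": 5},
  {"x": 0,"y": 0,"z": 0,"ax": 0,"ay": 0,"az": 0,"claw": 5},
  {"x": 0,"y": 0,"z": 0,"ax": 0,"ay": 0,"az": 0,"claw": 5},
])

```text
clock: 7.22
tool_pos: [0.5776, -0.3547, 0.099]
tcp_rot: [-180.0, 0.0, -40.6]
contact_force: [-0.7, 4.3, 5.4]
grip_width: 0.16
```

>>> servo_tool([
  {"x": 0,"y": 0,"z": 0,"ax": 0,"ay": 0,"az": 0,"claw": 50},
  {"x": 0,"y": 0,"z": 0,"ax": 0,"ay": 0,"az": 0,"claw": 50},
  {"x": 0,"y": 0,"z": 0,"ax": 0,"ay": 0,"az": 0,"claw": 50},
  {"x": 0,"y": 0,"z": -0.1,"ax": 0,"ay": 0,"az": 0,"claw": 70},
  {"x": 0,"y": 0,"z": -0.13,"ax": 0,"ay": 0,"az": 0,"claw": 90},
  {"x": 0,"y": 0,"z": -0.13,"ax": 0,"ay": 0,"az": -0.071,"claw": 90},
  {"x": 0,"y": 0,"z": -0.04,"ax": 0,"ay": 0,"az": -0.071,"claw": 90},
  {"x": 0,"y": 0,"z": 0,"ax": 0,"ay": 0,"az": -0.071,"claw": 90},
  {"x": 0,"y": 0,"z": 0,"ax": 0,"ay": 0,"az": -0.071,"claw": 90},
  {"x": 0,"y": 0,"z": 0,"ax": 0,"ay": 0,"az": -0.072,"claw": 90},
  {"x": 0,"y": 0,"z": 0,"ax": 0,"ay": 0,"az": -0.072,"claw": 90},
  {"x": 0,"y": 0,"z": 0,"ax": 0,"ay": 0,"az": -0.072,"claw": 90},
])

```text
clock: 8.22
tool_pos: [0.5769, -0.3565, 0.2182]
tcp_rot: [179.9, 0.0, 4.7]
contact_force: [-0.5, 0.9, -0.3]
grip_width: 0.953
```

```bash
python3 -c "
from h import *
go(.5095,-.180,.22,4.4)
crop('scene',optics.capture('scene'),70,150,240,320,4,'s4')
cv2.imwrite('pics/w4.png',optics.capture('wrist')[:,:,::-1])"
```

```text
t 8.22 at [ 0.5769 -0.3565  0.2182] [1.7993e+02 4.0000e-02 4.6700e+00] g 0.953
d mm [ -52.8 -181.4   -2. ] share [-0.176 -0.605 -0.007]
turn share [0.0008 0.0004 0.003 ] [0.07 0.04 0.27]
```

View pics/s4.png

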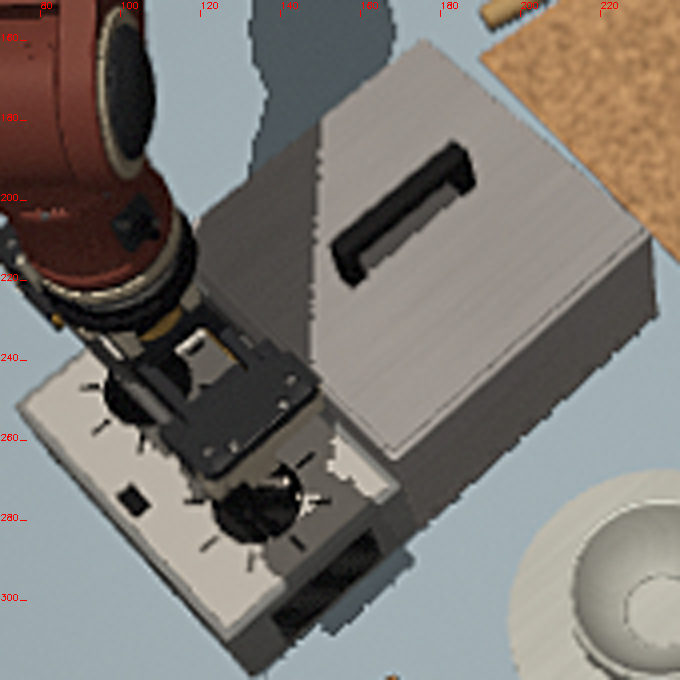

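View pics/w4.png

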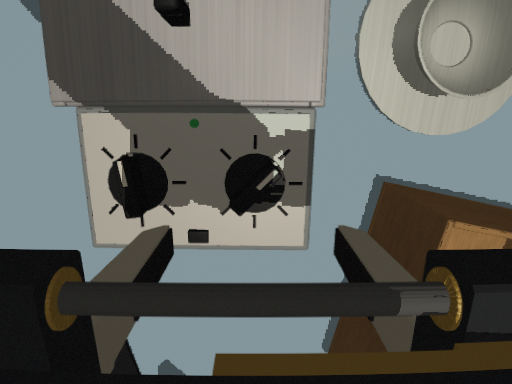

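```bash
python3 - <<'E'
from h import *
c=cam('wrist')
hm=[]
P=[(.5095,-.180)]
y=np.radians(4.4);x=np.array([np.cos(y),np.sin(y)]);yy=np.array([-x[1],x[0]])
im=cv2.imread('pics/w4.png')
t=np.array([.5095,-.180])
for sx in(-1,1):
  for sy in (-1,1):
    for hx,hy,z in((.107,.107,.124),(.008,.053,.168)):
      q=t+sx*hx*x+sy*hy*yy; p=prj('wrist',[[*q,z]],c)[0]; print(hx,sx,sy,p.round(1))
      cv2.circle(im,(int(round(p[0])),int(round(p[1]))),2,(0,0,255),-1)
cv2.imwrite('pics/w4b.png',im)
E
```

```text
0.107 -1 -1 [ 51.1 105.3]
0.008 -1 -1 [152.8  13. ]
0.107 -1 1 [  25.2 -199.7]
0.008 -1 1 [ 144.9 -181.3]
0.107 1 -1 [321.8 103.6]
0.008 1 -1 [178.7  12.5]
0.107 1 1 [ 332.1 -214.5]
0.008 1 1 [ 172.8 -182.6]
```

View pics/w4b.png

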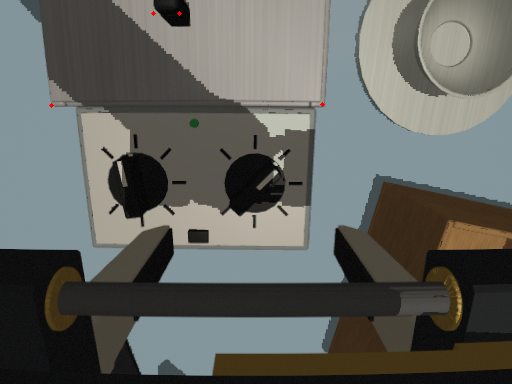

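>>> servo_tool([
  {"x": -0.035,"y": -0.121,"z": 0,"ax": 0,"ay": 0,"az": 0.003,"claw": 80},
  {"x": -0.035,"y": -0.121,"z": 0,"ax": 0,"ay": 0,"az": 0,"claw": 80},
  {"x": -0.035,"y": -0.121,"z": 0,"ax": 0,"ay": 0,"az": 0,"claw": 80},
  {"x": -0.035,"y": -0.121,"z": 0,"ax": 0,"ay": 0,"az": 0,"claw": 80},
  {"x": -0.032,"y": -0.121,"z": 0,"ax": 0,"ay": 0,"az": 0,"claw": 80},
  {"x": 0,"y": 0,"z": 0,"ax": 0,"ay": 0,"az": 0,"claw": 80},
  {"x": 0,"y": 0,"z": 0,"ax": 0,"ay": 0,"az": 0,"claw": 80},
  {"x": 0,"y": 0,"z": 0,"ax": 0,"ay": 0,"az": 0,"claw": 80},
  {"x": 0,"y": 0,"z": 0,"ax": 0,"ay": 0,"az": 0,"claw": 80},
])

```text
clock: 9.07
tool_pos: [0.5128, -0.1804, 0.2187]
tcp_rot: [179.9, -0.0, 3.9]
contact_force: [-0.6, -0.3, 0.1]
grip_width: 0.856
```

```bash
python3 -c "
from h import *
go(.5105,-.180,.138,4.4)"
```

```text
t 9.07 at [ 0.5128 -0.1804  0.2187] [ 1.7989e+02 -3.0000e-02  3.9400e+00] g 0.856
d mm [-2.3 -0.7 80.7] share [-0.008 -0.002  0.269]
turn share [ 0.0012 -0.0003 -0.0051] [ 0.11 -0.03 -0.46]
```

>>> servo_tool([
  {"x": -0.008,"y": -0.002,"z": 0.1,"ax": 0,"ay": 0,"az": -0.005,"claw": 60},
  {"x": 0,"y": 0,"z": 0.1,"ax": 0,"ay": 0,"az": 0,"claw": 60},
  {"x": 0,"y": 0,"z": 0.05,"ax": 0,"ay": 0,"az": 0,"claw": 60},
  {"x": 0,"y": 0,"z": 0.02,"ax": 0,"ay": 0,"az": 0,"claw": 60},
  {"x": 0,"y": 0,"z": 0,"ax": 0,"ay": 0,"az": 0,"claw": 60},
  {"x": 0,"y": 0,"z": 0,"ax": 0,"ay": 0,"az": 0,"claw": 60},
  {"x": 0,"y": 0,"z": 0,"ax": 0,"ay": 0,"az": 0,"claw": 60},
])

```text
clock: 9.65
tool_pos: [0.5111, -0.179, 0.1388]
tcp_rot: [179.9, -0.1, 4.5]
contact_force: [0.0, 0.4, 0.2]
grip_width: 0.643
```

>>> servo_tool([
  {"x": 0,"y": 0,"z": 0,"ax": 0,"ay": 0,"az": 0,"claw": 5},
  {"x": 0,"y": 0,"z": 0,"ax": 0,"ay": 0,"az": 0,"claw": 5},
  {"x": 0,"y": 0,"z": 0,"ax": 0,"ay": 0,"az": 0,"claw": 5},
  {"x": 0,"y": 0,"z": 0,"ax": 0,"ay": 0,"az": 0,"claw": 5},
  {"x": 0,"y": 0,"z": 0,"ax": 0,"ay": 0,"az": 0,"claw": 5},
  {"x": 0,"y": 0,"z": 0,"ax": 0,"ay": 0,"az": 0,"claw": 5},
  {"x": 0,"y": 0,"z": 0,"ax": 0,"ay": 0,"az": 0,"claw": 5},
  {"x": 0,"y": 0,"z": 0,"ax": 0,"ay": 0,"az": 0,"claw": 5},
], newtons=40)

```text
clock: 10.32
tool_pos: [0.509, -0.1779, 0.1376]
tcp_rot: [-180.0, 0.1, 4.6]
contact_force: [-2.6, -1.3, 1.6]
grip_width: 0.17
```

>>> servo_tool([
  {"x": 0,"y": 0,"z": -0.02,"ax": 0,"ay": 0.03,"az": 0,"claw": 5},
  {"x": 0,"y": 0,"z": -0.023,"ax": 0,"ay": 0.03,"az": 0,"claw": 5},
  {"x": 0,"y": 0,"z": -0.023,"ax": 0,"ay": 0.03,"az": 0,"claw": 5},
  {"x": 0,"y": 0,"z": -0.022,"ax": 0,"ay": 0.03,"az": 0,"claw": 5},
  {"x": 0,"y": 0,"z": 0,"ax": 0,"ay": 0,"az": 0,"claw": 5},
  {"x": 0,"y": 0,"z": 0,"ax": 0,"ay": 0,"az": 0,"claw": 5},
  {"x": 0,"y": 0,"z": 0,"ax": 0,"ay": 0,"az": 0,"claw": 5},
  {"x": 0,"y": 0,"z": 0,"ax": 0,"ay": 0,"az": 0,"claw": 5},
  {"x": 0,"y": 0,"z": 0,"ax": 0,"ay": 0,"az": 0,"claw": 5},
  {"x": 0,"y": 0,"z": 0,"ax": 0,"ay": 0,"az": 0,"claw": 5},
])

```text
clock: 11.15
tool_pos: [0.5085, -0.1777, 0.1635]
tcp_rot: [-180.0, -10.7, 4.7]
contact_force: [0.3, 0.4, -3.3]
grip_width: 0.165
```

```bash
python3 -c "
from h import *
go(.510,-.179,.30,4.4)
cv2.imwrite('pics/side5.png',optics.capture('side')[:,:,::-1])"
```

```text
t 11.15 at [ 0.5085 -0.1777  0.1635] [-179.99  -10.74    4.66] g 0.165
d mm [  26.8    1.4 -133.9] share [ 0.089  0.005 -0.446]
turn share [-0.0004 -0.1194  0.0029] [ -0.03 -10.74   0.26]
```

View pics/side5.png

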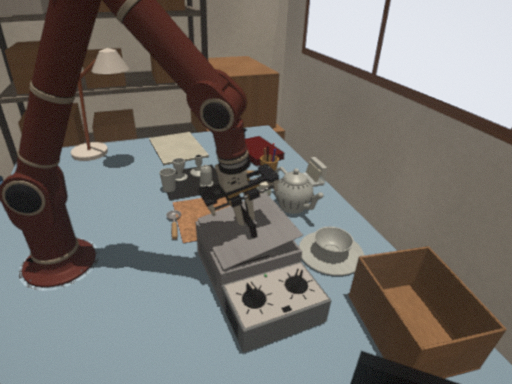

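```bash
python3 -c "
from h import *
np.set_printoptions(precision=3,suppress=True)
print('loupe',unp('scene',[(225,136),(233,136),(216,142),(192,154),(209,143.)],.008)[:,:2])
print('polish',unp('scene',[(320,190)],.055))
print('teapot',unp('scene',[(311,235),(285,258)],.08), unp('scene',[(332,195)],.12))
print('brush',unp('scene',[(331,141),(345,152),(355,165)],.01))
print('bowl',unp('scene',[(235,298)],.05))
print('pen',unp('scene',[(360,175)],.1))
"
```

```text
loupe [[0.35  0.124]
 [0.367 0.142]
 [0.35  0.088]
 [0.336 0.005]
 [0.338 0.07 ]]
polish [[0.699 0.176 0.055]]
teapot [[ 0.786  0.048  0.08 ]
 [ 0.788 -0.045  0.08 ]] [[0.753 0.154 0.12 ]]
brush [[0.584 0.353 0.01 ]
 [0.641 0.354 0.01 ]
 [0.693 0.341 0.01 ]]
bowl [[ 0.775 -0.2    0.05 ]]
pen [[0.754 0.268 0.1  ]]
```

>>> servo_tool([
  {"x": 0,"y": 0,"z": -0.08,"ax": 0,"ay": 0,"az": 0,"claw": 5},
  {"x": 0,"y": 0,"z": -0.06,"ax": 0,"ay": -0.03,"az": 0,"claw": 5},
  {"x": 0,"y": 0,"z": -0.05,"ax": 0,"ay": -0.03,"az": 0,"claw": 5},
  {"x": 0,"y": 0,"z": -0.03,"ax": 0,"ay": -0.03,"az": 0,"claw": 5},
  {"x": 0,"y": 0,"z": 0,"ax": 0,"ay": -0.029,"az": 0,"claw": 5},
  {"x": 0,"y": 0,"z": 0,"ax": 0,"ay": 0,"az": 0,"claw": 5},
  {"x": 0,"y": 0,"z": 0,"ax": 0,"ay": 0,"az": 0,"claw": 5},
])

```text
clock: 11.78
tool_pos: [0.4978, -0.1783, 0.2285]
tcp_rot: [-180.0, -0.1, 4.7]
contact_force: [-0.0, -0.1, -3.3]
grip_width: 0.164
```

```bash
python3 -c "
from h import *
go(.498,.093,.24,0)"
```

```text
t 11.78 at [ 0.4978 -0.1783  0.2285] [-1.7999e+02 -1.1000e-01  4.6800e+00] g 0.164
d mm [  22.3 -270.4  -11.4] share [ 0.074 -0.901 -0.038]
turn share [-0.0002 -0.0012  0.052 ] [-0.02 -0.11  4.68]
```

>>> servo_tool([
  {"x": 0.011,"y": -0.1,"z": -0.02,"ax": 0,"ay": 0,"az": 0,"claw": 5},
  {"x": 0.011,"y": -0.13,"z": 0,"ax": 0,"ay": 0,"az": 0,"claw": 5},
  {"x": 0.011,"y": -0.13,"z": 0,"ax": 0,"ay": 0,"az": 0,"claw": 5},
  {"x": 0.011,"y": -0.13,"z": 0,"ax": 0,"ay": 0,"az": 0,"claw": 5},
  {"x": 0.011,"y": -0.13,"z": 0,"ax": 0,"ay": 0,"az": 0,"claw": 5},
  {"x": 0.011,"y": -0.13,"z": 0,"ax": 0,"ay": 0,"az": 0,"claw": 5},
  {"x": 0.008,"y": -0.1,"z": 0,"ax": 0,"ay": 0,"az": 0,"claw": 5},
  {"x": 0,"y": -0.051,"z": 0,"ax": 0,"ay": 0,"az": 0,"claw": 5},
  {"x": 0,"y": 0,"z": 0.1,"ax": 0,"ay": 0,"az": 0,"claw": 5},
  {"x": 0,"y": 0,"z": 0.13,"ax": 0,"ay": 0,"az": 0,"claw": 5},
  {"x": 0,"y": 0,"z": 0.12,"ax": 0,"ay": 0,"az": 0,"claw": 5},
  {"x": 0,"y": 0,"z": 0.1,"ax": 0,"ay": 0,"az": 0,"claw": 5},
])

```text
clock: 12.78
tool_pos: [0.4964, 0.0918, 0.0979]
tcp_rot: [180.0, 0.0, 4.6]
contact_force: [0.4, 0.8, -4.9]
grip_width: 0.169
```

```bash
python3 -c "
from h import *
go(.498,.093,.033,4.7)
cv2.imwrite('pics/s6.png',optics.capture('scene')[:,:,::-1])"
```

```text
t 12.78 at [0.4964 0.0918 0.0979] [179.99   0.     4.59] g 0.169
d mm [ 1.7 -1.  64.9] share [ 0.006 -0.003  0.216]
turn share [ 0.0001  0.     -0.0012] [ 0.01  0.   -0.11]
```

View pics/s6.png

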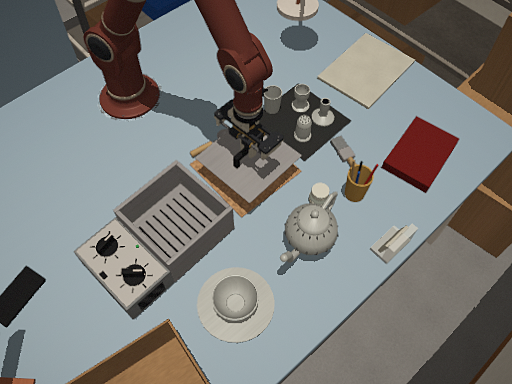

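>>> servo_tool([
  {"x": 0,"y": 0,"z": 0.08,"ax": 0,"ay": 0,"az": 0,"claw": 5},
  {"x": 0,"y": 0,"z": 0.08,"ax": 0,"ay": 0,"az": 0,"claw": 5},
  {"x": 0,"y": 0,"z": 0.03,"ax": 0,"ay": 0,"az": 0,"claw": 5},
  {"x": 0,"y": 0,"z": 0.015,"ax": 0,"ay": 0,"az": 0,"claw": 5},
  {"x": 0,"y": 0,"z": 0.01,"ax": 0,"ay": 0,"az": 0,"claw": 5},
  {"x": 0,"y": 0,"z": 0.005,"ax": 0,"ay": 0,"az": 0,"claw": 5},
  {"x": 0,"y": 0,"z": 0,"ax": 0,"ay": 0,"az": 0,"claw": 5},
  {"x": 0,"y": 0,"z": 0,"ax": 0,"ay": 0,"az": 0,"claw": 5},
  {"x": 0,"y": 0,"z": 0,"ax": 0,"ay": 0,"az": 0,"claw": 5},
])

```text
clock: 13.58
tool_pos: [0.4987, 0.0925, 0.0349]
tcp_rot: [-180.0, -0.2, 4.6]
contact_force: [0.0, -0.0, -2.1]
grip_width: 0.172
```

>>> servo_tool([
  {"x": 0,"y": 0,"z": 0.006,"ax": 0,"ay": 0,"az": 0,"claw": 5},
  {"x": 0,"y": 0,"z": 0.005,"ax": 0,"ay": 0,"az": 0,"claw": 5},
  {"x": 0,"y": 0,"z": 0,"ax": 0,"ay": 0,"az": 0,"claw": 5},
  {"x": 0,"y": 0,"z": 0,"ax": 0,"ay": 0,"az": 0,"claw": 5},
])

```text
clock: 13.92
tool_pos: [0.4982, 0.0924, 0.0308]
tcp_rot: [-180.0, -0.1, 4.6]
contact_force: [-0.2, 0.3, -3.1]
grip_width: 0.169
```

>>> servo_tool([
  {"x": 0,"y": 0,"z": 0.006,"ax": 0,"ay": 0,"az": 0,"claw": 5},
  {"x": 0,"y": 0,"z": 0,"ax": 0,"ay": 0,"az": 0,"claw": 5},
  {"x": 0,"y": 0,"z": 0,"ax": 0,"ay": 0,"az": 0,"claw": 5},
  {"x": 0,"y": 0,"z": 0,"ax": 0,"ay": 0,"az": 0,"claw": 5},
])

```text
clock: 14.25
tool_pos: [0.4984, 0.0924, 0.0305]
tcp_rot: [-180.0, -0.1, 4.6]
contact_force: [-1.7, 0.4, 8.8]
grip_width: 0.17
```

>>> servo_tool([
  {"x": 0,"y": 0,"z": 0,"ax": 0,"ay": 0,"az": 0,"claw": 40},
  {"x": 0,"y": 0,"z": 0,"ax": 0,"ay": 0,"az": 0,"claw": 40},
  {"x": 0,"y": 0,"z": 0,"ax": 0,"ay": 0,"az": 0,"claw": 40},
  {"x": 0,"y": 0,"z": 0,"ax": 0,"ay": 0,"az": 0,"claw": 40},
  {"x": 0,"y": 0,"z": 0,"ax": 0,"ay": 0,"az": 0,"claw": 40},
  {"x": 0,"y": 0,"z": -0.1,"ax": 0,"ay": 0,"az": 0,"claw": 60},
  {"x": 0,"y": 0,"z": -0.13,"ax": 0,"ay": 0,"az": 0,"claw": 80},
  {"x": 0,"y": 0,"z": -0.13,"ax": 0,"ay": 0,"az": 0,"claw": 80},
  {"x": 0,"y": 0,"z": -0.13,"ax": 0,"ay": 0,"az": 0,"claw": 80},
  {"x": 0,"y": 0,"z": -0.13,"ax": 0,"ay": 0,"az": 0,"claw": 80},
  {"x": 0,"y": 0,"z": 0,"ax": 0,"ay": 0,"az": 0,"claw": 80},
  {"x": 0,"y": 0,"z": 0,"ax": 0,"ay": 0,"az": 0,"claw": 80},
])

```text
clock: 15.25
tool_pos: [0.4992, 0.0925, 0.2171]
tcp_rot: [-179.9, -0.4, 4.6]
contact_force: [0.5, -0.2, -0.4]
grip_width: 0.843
```

```bash
python3 -c "
from h import *
import pickle
go(.498,.093,.033,4.7)
cv2.imwrite('pics/s7.png',optics.capture('scene')[:,:,::-1])
pickle.dump(cam('wrist'),open('w7.pkl','wb'))
cv2.imwrite('pics/w7.png',optics.capture('wrist')[:,:,::-1])
a=cv2.imread('pics/s7.png')[:,:,::-1]; crop('',a,180,70,370,220,4,'s7b')"
```

```text
t 15.25 at [0.4992 0.0925 0.2171] [-179.94   -0.41    4.62] g 0.843
d mm [ -2.5  -0.4 184.1] share [-0.008 -0.001  0.614]
turn share [-0.0006 -0.0045 -0.0009] [-0.06 -0.41 -0.08]
```

View pics/s7b.png

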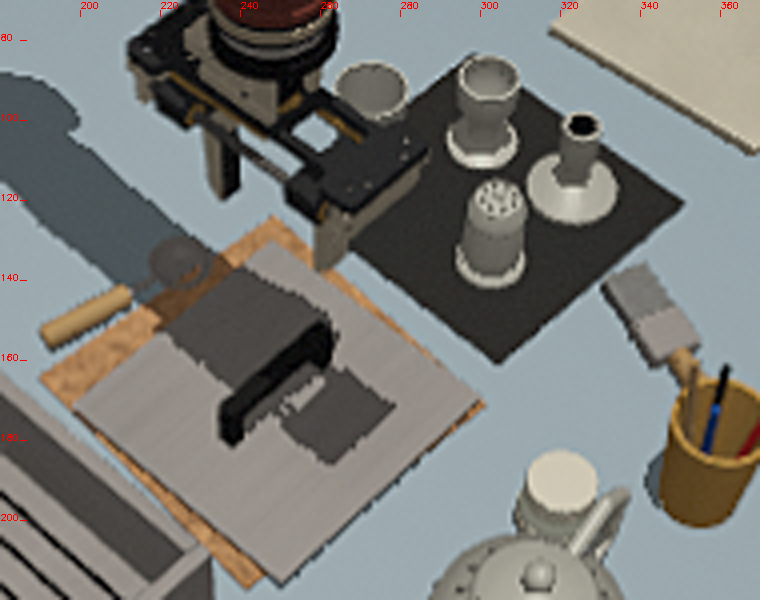

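View pics/w7.png

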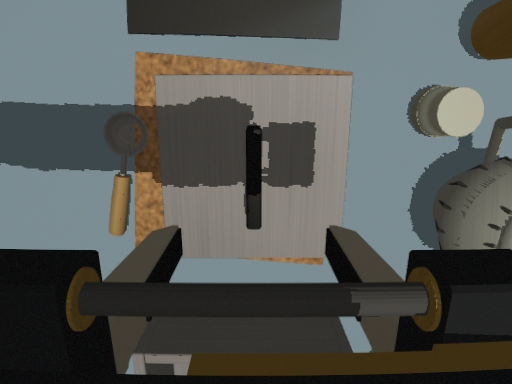

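>>> servo_tool([
  {"x": -0.03,"y": -0.11,"z": -0.03,"ax": 0,"ay": 0,"az": 0,"claw": 80},
  {"x": -0.03,"y": -0.11,"z": -0.03,"ax": 0,"ay": 0,"az": 0,"claw": 80},
  {"x": -0.03,"y": -0.11,"z": -0.03,"ax": 0,"ay": 0,"az": 0,"claw": 80},
  {"x": -0.03,"y": -0.08,"z": 0,"ax": 0,"ay": 0,"az": 0,"claw": 80},
  {"x": 0,"y": 0,"z": 0,"ax": 0,"ay": 0,"az": 0,"claw": 80},
  {"x": 0,"y": 0,"z": 0,"ax": 0,"ay": 0,"az": 0,"claw": 80},
  {"x": 0,"y": 0,"z": 0,"ax": 0,"ay": 0,"az": 0,"claw": 80},
])

```text
clock: 15.93
tool_pos: [0.4516, 0.2107, 0.2403]
tcp_rot: [179.9, 0.1, 4.6]
contact_force: [0.6, -0.9, -0.4]
grip_width: 0.854
```

```bash
python3 -c "
from h import *
import pickle
go(.5,.25,.22,-40.6)
pickle.dump(cam('wrist'),open('w8.pkl','wb'))
im=optics.capture('wrist');cv2.imwrite('pics/w8.png',im[:,:,::-1])
crop('',im,90,0,450,260,2,'w8c')"
```

```text
t 15.93 at [0.4516 0.2107 0.2403] [1.7986e+02 8.0000e-02 4.5600e+00] g 0.854
d mm [ 51.4 -35.4  20.2] share [ 0.171 -0.118  0.067]
turn share [1.800e-03 2.000e-04 5.017e-01] [1.600e-01 2.000e-02 4.516e+01]
```

View pics/w8c.png

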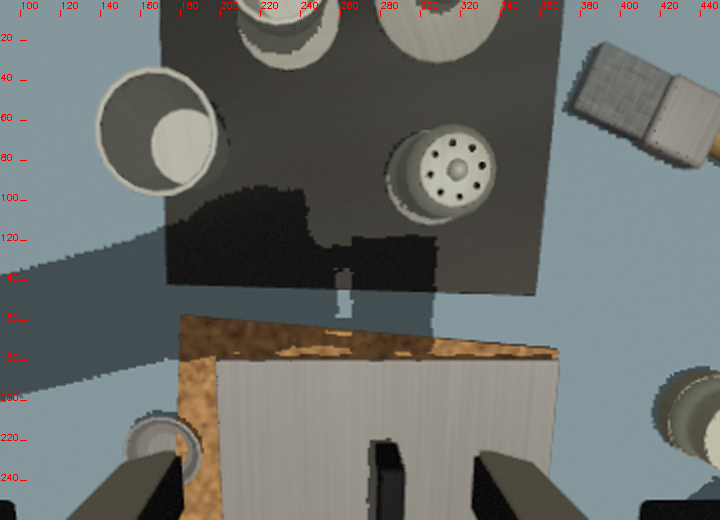

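```bash
python3 -c "
from h import *
import pickle
np.set_printoptions(precision=4,suppress=True)
c=pickle.load(open('w8.pkl','rb'))
print('beaker',unp('w',[(168.5,65.5),(138,65),(198.7,65)],.078,c),unp('w',[(181.5,73)],.004,c))
print('caster',unp('w',[(318.5,84.5)],.088,c), unp('w',[(284,90),(303,112)],.005,c))
print('candle base bottom',unp('w',[(309,31)],.005,c), 'egg', unp('w',[(234,34.5)],.005,c))
print('scene beaker',unp('scene',[(273.2,92.5)],.078))
"
```

```text
beaker [[0.3616 0.314  0.078 ]
 [0.332  0.3124 0.078 ]
 [0.3905 0.3165 0.078 ]] [[0.3581 0.3137 0.004 ]]
caster [[0.5051 0.3072 0.088 ]] [[0.4803 0.3039 0.005 ]
 [0.5058 0.2805 0.005 ]]
candle base bottom [[0.5023 0.3713 0.005 ]] egg [[0.417  0.3605 0.005 ]]
scene beaker [[0.3635 0.313  0.078 ]]
```

>>> servo_tool([
  {"x": 0,"y": 0,"z": 0,"ax": 0,"ay": 0,"az": 0.072,"claw": 80},
  {"x": 0,"y": 0,"z": 0,"ax": 0,"ay": 0,"az": 0.072,"claw": 80},
  {"x": 0,"y": 0,"z": 0,"ax": 0,"ay": 0,"az": 0.072,"claw": 80},
  {"x": 0,"y": 0,"z": 0,"ax": 0,"ay": 0,"az": 0.072,"claw": 80},
  {"x": 0,"y": 0,"z": 0,"ax": 0,"ay": 0,"az": 0.072,"claw": 80},
  {"x": 0,"y": 0,"z": 0,"ax": 0,"ay": 0,"az": 0.072,"claw": 80},
  {"x": 0,"y": 0,"z": 0,"ax": 0,"ay": 0,"az": 0.07,"claw": 80},
  {"x": -0.024,"y": -0.12,"z": 0.05,"ax": 0,"ay": 0,"az": 0,"claw": 80},
  {"x": -0.024,"y": -0.12,"z": 0.05,"ax": 0,"ay": 0,"az": 0,"claw": 80},
  {"x": -0.024,"y": -0.12,"z": 0,"ax": 0,"ay": 0,"az": 0,"claw": 80},
  {"x": 0,"y": 0,"z": 0,"ax": 0,"ay": 0,"az": 0,"claw": 80},
  {"x": 0,"y": 0,"z": 0,"ax": 0,"ay": 0,"az": 0,"claw": 80},
])

```text
clock: 16.98
tool_pos: [0.5066, 0.3081, 0.2102]
tcp_rot: [179.9, -0.1, -40.6]
contact_force: [0.0, -1.2, -0.2]
grip_width: 0.858
```

>>> servo_tool([
  {"x": 0,"y": 0,"z": 0,"ax": 0,"ay": 0,"az": 0,"claw": 80},
  {"x": 0,"y": 0,"z": 0,"ax": 0,"ay": 0,"az": 0,"claw": 80},
])

```text
clock: 17.15
tool_pos: [0.5063, 0.3055, 0.2121]
tcp_rot: [180.0, -0.1, -40.8]
contact_force: [-0.3, 0.3, 0.6]
grip_width: 0.86
```

```bash
python3 -c "
from h import *
go(.5058,.307,.035,-40.6)"
```

```text
t 17.15 at [0.5063 0.3055 0.2121] [ 1.7999e+02 -1.1000e-01 -4.0780e+01] g 0.86
d mm [ -1.7  -0.9 177.1] share [-0.006 -0.003  0.59 ]
turn share [ 0.0001 -0.0012 -0.002 ] [ 0.01 -0.11 -0.18]
```

>>> servo_tool([
  {"x": -0.006,"y": -0.003,"z": 0.12,"ax": 0,"ay": 0,"az": 0,"claw": 80},
  {"x": 0,"y": 0,"z": 0.13,"ax": 0,"ay": 0,"az": 0,"claw": 80},
  {"x": 0,"y": 0,"z": 0.13,"ax": 0,"ay": 0,"az": 0,"claw": 80},
  {"x": 0,"y": 0,"z": 0.11,"ax": 0,"ay": 0,"az": 0,"claw": 80},
  {"x": 0,"y": 0,"z": 0.07,"ax": 0,"ay": 0,"az": 0,"claw": 80},
  {"x": 0,"y": 0,"z": 0.03,"ax": 0,"ay": 0,"az": 0,"claw": 80},
  {"x": 0,"y": 0,"z": 0,"ax": 0,"ay": 0,"az": 0,"claw": 80},
  {"x": 0,"y": 0,"z": 0,"ax": 0,"ay": 0,"az": 0,"claw": 80},
  {"x": 0,"y": 0,"z": 0,"ax": 0,"ay": 0,"az": 0,"claw": 80},
])

```text
clock: 17.9
tool_pos: [0.5069, 0.3102, 0.0371]
tcp_rot: [-179.7, -0.1, -40.6]
contact_force: [-0.3, -0.6, -0.1]
grip_width: 0.863
```

>>> servo_tool([
  {"x": 0,"y": 0,"z": 0,"ax": 0,"ay": 0,"az": 0,"claw": 20},
  {"x": 0,"y": 0,"z": 0,"ax": 0,"ay": 0,"az": 0,"claw": 20},
  {"x": 0,"y": 0,"z": 0,"ax": 0,"ay": 0,"az": 0,"claw": 20},
  {"x": 0,"y": 0,"z": 0,"ax": 0,"ay": 0,"az": 0,"claw": 20},
  {"x": 0,"y": 0,"z": 0,"ax": 0,"ay": 0,"az": 0,"claw": 20},
  {"x": 0,"y": 0,"z": 0,"ax": 0,"ay": 0,"az": 0,"claw": 20},
  {"x": 0,"y": 0,"z": 0,"ax": 0,"ay": 0,"az": 0,"claw": 20},
], newtons=30)

```text
clock: 18.48
tool_pos: [0.5059, 0.3098, 0.0352]
tcp_rot: [-179.9, -0.1, -40.6]
contact_force: [0.1, -0.4, 1.1]
grip_width: 0.487
```

>>> servo_tool([
  {"x": 0,"y": 0,"z": -0.07,"ax": 0,"ay": 0,"az": 0,"claw": 20},
  {"x": 0,"y": 0,"z": -0.13,"ax": 0,"ay": 0,"az": 0,"claw": 20},
  {"x": 0,"y": 0,"z": -0.13,"ax": 0,"ay": 0,"az": 0,"claw": 20},
  {"x": 0,"y": 0,"z": -0.13,"ax": 0,"ay": 0,"az": 0,"claw": 20},
  {"x": 0.03,"y": 0.03,"z": -0.12,"ax": 0,"ay": 0,"az": 0,"claw": 20},
  {"x": 0.06,"y": 0.06,"z": -0.05,"ax": 0,"ay": 0,"az": 0,"claw": 20},
  {"x": 0.09,"y": 0.085,"z": 0,"ax": 0,"ay": 0,"az": 0,"claw": 20},
  {"x": 0.09,"y": 0.085,"z": 0,"ax": 0,"ay": 0,"az": 0,"claw": 20},
  {"x": 0.09,"y": 0.085,"z": 0,"ax": 0,"ay": 0,"az": 0,"claw": 20},
  {"x": 0.09,"y": 0.085,"z": 0,"ax": 0,"ay": 0,"az": 0,"claw": 20},
  {"x": 0.09,"y": 0.085,"z": 0,"ax": 0,"ay": 0,"az": 0,"claw": 20},
  {"x": 0.09,"y": 0.085,"z": 0,"ax": 0,"ay": 0,"az": 0,"claw": 20},
])

```text
clock: 19.48
tool_pos: [0.5305, 0.0489, 0.2233]
tcp_rot: [180.0, 0.0, -40.5]
contact_force: [0.6, 0.2, -2.4]
grip_width: 0.49
```

>>> servo_tool([
  {"x": 0.09,"y": 0.085,"z": 0,"ax": 0,"ay": 0,"az": 0,"claw": 20},
  {"x": 0.09,"y": 0.085,"z": 0,"ax": 0,"ay": 0,"az": 0,"claw": 20},
  {"x": 0.09,"y": 0.085,"z": 0,"ax": 0,"ay": 0,"az": 0,"claw": 20},
  {"x": 0.09,"y": 0.085,"z": 0,"ax": 0,"ay": 0,"az": 0,"claw": 20},
  {"x": 0.09,"y": 0.085,"z": 0,"ax": 0,"ay": 0,"az": 0,"claw": 20},
  {"x": 0.09,"y": 0.085,"z": 0,"ax": 0,"ay": 0,"az": 0,"claw": 20},
  {"x": 0.09,"y": 0.085,"z": 0,"ax": 0,"ay": 0,"az": 0,"claw": 20},
  {"x": 0.05,"y": 0.045,"z": 0,"ax": 0,"ay": 0,"az": 0,"claw": 20},
  {"x": 0,"y": 0,"z": 0,"ax": 0,"ay": 0,"az": 0,"claw": 20},
  {"x": 0,"y": 0,"z": 0,"ax": 0,"ay": 0,"az": 0,"claw": 20},
  {"x": 0,"y": 0,"z": 0,"ax": 0,"ay": 0,"az": 0,"claw": 20},
])

```text
clock: 20.4
tool_pos: [0.5614, -0.2263, 0.223]
tcp_rot: [-179.9, 0.1, -40.5]
contact_force: [-0.2, -0.5, -1.6]
grip_width: 0.491
```

```bash
python3 -c "
from h import *
go(.5629,-.2256,.057,-40.6)
cv2.imwrite('pics/s9.png',optics.capture('scene')[:,:,::-1])"
```

```text
t 20.4 at [ 0.5614 -0.2263  0.223 ] [-1.7989e+02  1.2000e-01 -4.0490e+01] g 0.491
d mm [  1.   -1.2 166. ] share [ 0.003 -0.004  0.553]
turn share [-0.0012  0.0013  0.0012] [-0.11  0.12  0.11]
```

View pics/s9.png

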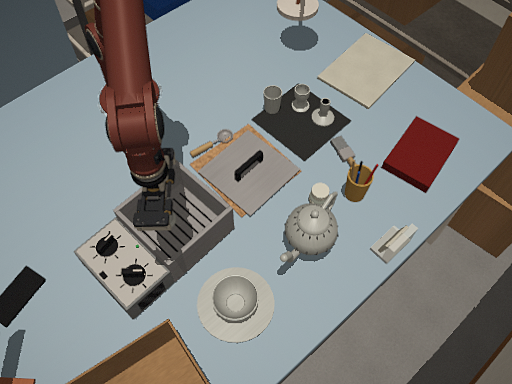

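>>> servo_tool([
  {"x": 0.003,"y": -0.004,"z": 0.1,"ax": 0,"ay": 0,"az": 0,"claw": 20},
  {"x": 0,"y": 0,"z": 0.11,"ax": 0,"ay": 0,"az": 0,"claw": 20},
  {"x": 0,"y": 0,"z": 0.11,"ax": 0,"ay": 0,"az": 0,"claw": 20},
  {"x": 0,"y": 0,"z": 0.11,"ax": 0,"ay": 0,"az": 0,"claw": 20},
  {"x": 0,"y": 0,"z": 0.06,"ax": 0,"ay": 0,"az": 0,"claw": 20},
  {"x": 0,"y": 0,"z": 0.04,"ax": 0,"ay": 0,"az": 0,"claw": 20},
  {"x": 0,"y": 0,"z": 0.02,"ax": 0,"ay": 0,"az": 0,"claw": 20},
  {"x": 0,"y": 0,"z": 0.005,"ax": 0,"ay": 0,"az": 0,"claw": 20},
  {"x": 0,"y": 0,"z": 0.005,"ax": 0,"ay": 0,"az": 0,"claw": 20},
  {"x": 0,"y": 0,"z": 0,"ax": 0,"ay": 0,"az": 0,"claw": 20},
  {"x": 0,"y": 0,"z": 0,"ax": 0,"ay": 0,"az": 0,"claw": 20},
  {"x": 0,"y": 0,"z": 0,"ax": 0,"ay": 0,"az": 0,"claw": 20},
])

```text
clock: 21.45
tool_pos: [0.5641, -0.2282, 0.0572]
tcp_rot: [-179.9, -0.2, -40.6]
contact_force: [-0.4, 0.4, -1.7]
grip_width: 0.491
```

>>> servo_tool([
  {"x": 0,"y": 0,"z": 0.005,"ax": 0,"ay": 0,"az": 0,"claw": 20},
  {"x": 0,"y": 0,"z": 0.004,"ax": 0,"ay": 0,"az": 0,"claw": 20},
  {"x": 0,"y": 0,"z": 0,"ax": 0,"ay": 0,"az": 0,"claw": 20},
  {"x": 0,"y": 0,"z": 0,"ax": 0,"ay": 0,"az": 0,"claw": 20},
])

```text
clock: 21.78
tool_pos: [0.5638, -0.228, 0.0542]
tcp_rot: [-179.9, -0.1, -40.6]
contact_force: [-2.0, 1.0, 4.6]
grip_width: 0.492
```

>>> servo_tool([
  {"x": 0,"y": 0,"z": 0,"ax": 0,"ay": 0,"az": 0,"claw": 60},
  {"x": 0,"y": 0,"z": 0,"ax": 0,"ay": 0,"az": 0,"claw": 60},
  {"x": 0,"y": 0,"z": 0,"ax": 0,"ay": 0,"az": 0,"claw": 60},
  {"x": 0,"y": 0,"z": -0.03,"ax": 0,"ay": 0,"az": 0,"claw": 60},
  {"x": 0,"y": 0,"z": -0.1,"ax": 0,"ay": 0,"az": 0,"claw": 60},
  {"x": 0,"y": 0,"z": -0.13,"ax": 0,"ay": 0,"az": 0,"claw": 60},
  {"x": 0,"y": 0,"z": -0.13,"ax": 0,"ay": 0,"az": 0,"claw": 60},
  {"x": 0,"y": 0,"z": -0.13,"ax": 0,"ay": 0,"az": 0,"claw": 60},
  {"x": 0,"y": 0,"z": 0,"ax": 0,"ay": 0,"az": 0,"claw": 75},
])

```text
clock: 22.53
tool_pos: [0.5675, -0.2309, 0.2186]
tcp_rot: [-179.6, -1.0, -40.6]
contact_force: [-0.3, -1.4, 0.7]
grip_width: 0.68
```

```bash
python3 -c "
from h import *
go(.497,.406,.21,49.4)
crop('',optics.capture('scene'),70,150,240,320,4,'s10')"
```

```text
t 22.53 at [ 0.5675 -0.2309  0.2186] [-179.65   -1.02  -40.59] g 0.68
d mm [-468.  -437.8    2.9] share [-1.56  -1.459  0.01 ]
turn share [ 0.0059 -0.012  -0.9999] [  0.53  -1.08 -89.99]
```

View pics/s10.png

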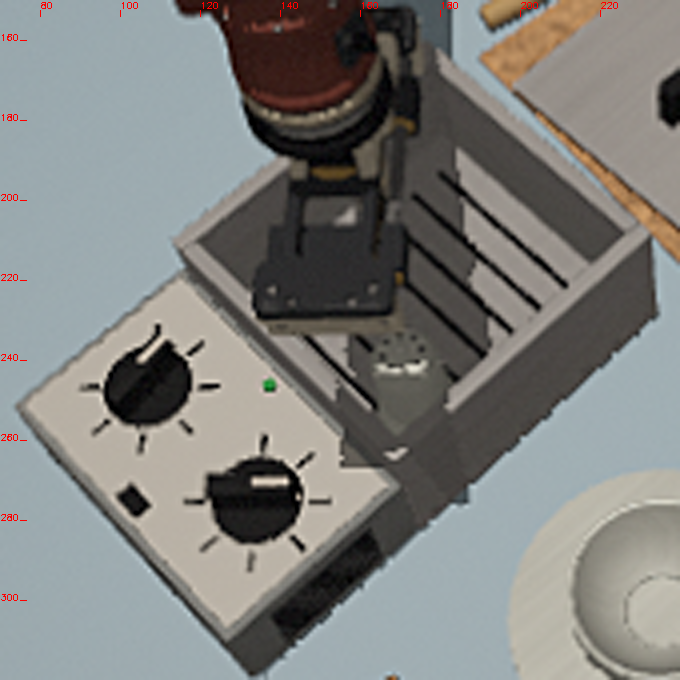

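>>> servo_tool([
  {"x": -0.004,"y": -0.132,"z": 0,"ax": 0,"ay": 0,"az": -0.0555,"claw": 75},
  {"x": -0.004,"y": -0.132,"z": 0,"ax": 0,"ay": 0,"az": -0.0555,"claw": 75},
  {"x": -0.004,"y": -0.132,"z": 0,"ax": 0,"ay": 0,"az": -0.0555,"claw": 75},
  {"x": -0.004,"y": -0.132,"z": 0,"ax": 0,"ay": 0,"az": -0.0555,"claw": 75},
  {"x": -0.004,"y": -0.132,"z": 0,"ax": 0,"ay": 0,"az": -0.0555,"claw": 75},
  {"x": -0.004,"y": -0.132,"z": 0,"ax": 0,"ay": 0,"az": -0.0555,"claw": 75},
  {"x": -0.004,"y": -0.132,"z": 0,"ax": 0,"ay": 0,"az": -0.0555,"claw": 75},
  {"x": -0.004,"y": -0.132,"z": 0,"ax": 0,"ay": 0,"az": -0.0555,"claw": 75},
  {"x": -0.004,"y": -0.132,"z": 0,"ax": 0,"ay": 0,"az": -0.0555,"claw": 75},
])

```text
clock: 23.33
tool_pos: [0.6751, 0.1028, 0.2079]
tcp_rot: [180.0, 0.0, 4.6]
contact_force: [0.6, 0.3, -0.5]
grip_width: 0.805
```

>>> servo_tool([
  {"x": -0.004,"y": -0.132,"z": 0,"ax": 0,"ay": 0,"az": -0.0555,"claw": 75},
  {"x": -0.004,"y": -0.132,"z": 0,"ax": 0,"ay": 0,"az": -0.0555,"claw": 75},
  {"x": -0.004,"y": -0.132,"z": 0,"ax": 0,"ay": 0,"az": -0.0555,"claw": 75},
  {"x": -0.004,"y": -0.132,"z": 0,"ax": 0,"ay": 0,"az": -0.0555,"claw": 75},
  {"x": -0.004,"y": -0.132,"z": 0,"ax": 0,"ay": 0,"az": -0.0555,"claw": 75},
  {"x": -0.004,"y": -0.132,"z": 0,"ax": 0,"ay": 0,"az": -0.0555,"claw": 75},
  {"x": -0.004,"y": -0.132,"z": 0,"ax": 0,"ay": 0,"az": -0.0555,"claw": 75},
  {"x": -0.004,"y": -0.132,"z": 0,"ax": 0,"ay": 0,"az": -0.0555,"claw": 75},
  {"x": -0.004,"y": -0.132,"z": 0,"ax": 0,"ay": 0,"az": -0.0555,"claw": 75},
  {"x": 0,"y": 0,"z": 0,"ax": 0,"ay": 0,"az": 0,"claw": 75},
  {"x": 0,"y": 0,"z": 0,"ax": 0,"ay": 0,"az": 0,"claw": 75},
])

```text
clock: 24.25
tool_pos: [0.5187, 0.4164, 0.2081]
tcp_rot: [-179.9, 0.1, 49.7]
contact_force: [-0.2, 0.3, -0.8]
grip_width: 0.806
```

```bash
python3 -c "
from h import *
import pickle
go(.499,.406,.05,49.4)
pickle.dump(cam('wrist'),open('w11.pkl','wb'))
im=optics.capture('wrist');cv2.imwrite('pics/w11.png',im[:,:,::-1])
crop('',optics.capture('scene'),180,70,370,220,4,'s11')"
```

```text
t 24.25 at [0.5187 0.4164 0.2081] [-1.7989e+02  7.0000e-02  4.9740e+01] g 0.806
d mm [-20.4  -8.  158.1] share [-0.068 -0.027  0.527]
turn share [-0.0013  0.0008  0.0038] [-0.11  0.07  0.34]
```

View pics/s11.png

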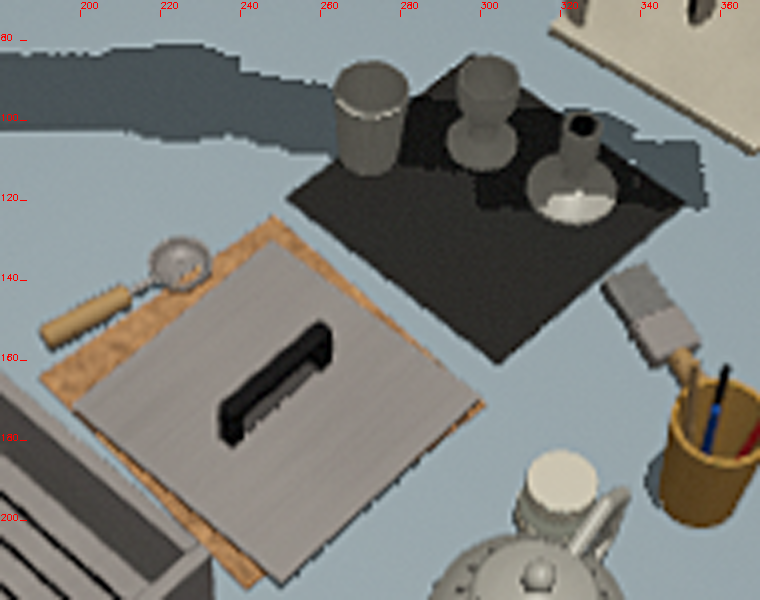

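>>> servo_tool([
  {"x": -0.068,"y": -0.027,"z": 0,"ax": 0,"ay": 0,"az": 0.003,"claw": 70},
  {"x": 0,"y": 0,"z": 0.1,"ax": 0,"ay": 0,"az": 0,"claw": 70},
  {"x": 0,"y": 0,"z": 0.13,"ax": 0,"ay": 0,"az": 0,"claw": 70},
  {"x": 0,"y": 0,"z": 0.13,"ax": 0,"ay": 0,"az": 0,"claw": 70},
  {"x": 0,"y": 0,"z": 0.1,"ax": 0,"ay": 0,"az": 0,"claw": 70},
  {"x": 0,"y": 0,"z": 0.05,"ax": 0,"ay": 0,"az": 0,"claw": 70},
  {"x": 0,"y": 0,"z": 0.03,"ax": 0,"ay": 0,"az": 0,"claw": 70},
  {"x": 0,"y": 0,"z": 0,"ax": 0,"ay": 0,"az": 0,"claw": 70},
  {"x": 0,"y": 0,"z": 0,"ax": 0,"ay": 0,"az": 0,"claw": 70},
  {"x": 0,"y": 0,"z": 0,"ax": 0,"ay": 0,"az": 0,"claw": 70},
])

```text
clock: 25.18
tool_pos: [0.505, 0.4033, 0.0489]
tcp_rot: [179.9, -0.2, 49.0]
contact_force: [-0.1, 0.6, 0.3]
grip_width: 0.755
```

>>> servo_tool([
  {"x": 0,"y": 0,"z": 0,"ax": 0,"ay": 0,"az": 0,"claw": 10},
  {"x": 0,"y": 0,"z": 0,"ax": 0,"ay": 0,"az": 0,"claw": 10},
  {"x": 0,"y": 0,"z": 0,"ax": 0,"ay": 0,"az": 0,"claw": 10},
  {"x": 0,"y": 0,"z": 0,"ax": 0,"ay": 0,"az": 0,"claw": 10},
  {"x": 0,"y": 0,"z": 0,"ax": 0,"ay": 0,"az": 0,"claw": 10},
  {"x": 0,"y": 0,"z": 0,"ax": 0,"ay": 0,"az": 0,"claw": 10},
  {"x": 0,"y": 0,"z": 0,"ax": 0,"ay": 0,"az": 0,"claw": 10},
])

```text
clock: 25.77
tool_pos: [0.5032, 0.4029, 0.0473]
tcp_rot: [179.9, -0.0, 49.1]
contact_force: [-0.3, -0.2, 1.3]
grip_width: 0.313
```

```bash
python3 -c "
from h import *
go(.4631,-.2332,.046,49.4)"
```

```text
t 25.77 at [0.5032 0.4029 0.0473] [ 1.7994e+02 -3.0000e-02  4.9080e+01] g 0.313
d mm [-506.9  386.4    1.4] share [-1.69   1.288  0.005]
turn share [ 0.0007 -0.0004 -0.0036] [ 0.06 -0.03 -0.32]
```

>>> servo_tool([
  {"x": 0,"y": 0,"z": -0.07,"ax": 0,"ay": 0,"az": 0,"claw": 10},
  {"x": 0,"y": 0,"z": -0.13,"ax": 0,"ay": 0,"az": 0,"claw": 10},
  {"x": 0,"y": 0,"z": -0.13,"ax": 0,"ay": 0,"az": 0,"claw": 10},
  {"x": 0,"y": 0,"z": -0.13,"ax": 0,"ay": 0,"az": 0,"claw": 10},
  {"x": -0.04,"y": 0.03,"z": -0.1,"ax": 0,"ay": 0,"az": 0,"claw": 10},
  {"x": -0.07,"y": 0.053,"z": -0.03,"ax": 0,"ay": 0,"az": 0,"claw": 10},
  {"x": -0.1,"y": 0.076,"z": 0,"ax": 0,"ay": 0,"az": 0,"claw": 10},
  {"x": -0.1,"y": 0.076,"z": 0,"ax": 0,"ay": 0,"az": 0,"claw": 10},
  {"x": -0.1,"y": 0.076,"z": 0,"ax": 0,"ay": 0,"az": 0,"claw": 10},
  {"x": -0.1,"y": 0.076,"z": 0,"ax": 0,"ay": 0,"az": 0,"claw": 10},
  {"x": -0.1,"y": 0.076,"z": 0,"ax": 0,"ay": 0,"az": 0,"claw": 10},
  {"x": -0.1,"y": 0.076,"z": 0,"ax": 0,"ay": 0,"az": 0,"claw": 10},
])

```text
clock: 26.77
tool_pos: [0.4848, 0.1342, 0.2239]
tcp_rot: [180.0, -0.0, 49.1]
contact_force: [0.9, 0.0, -1.8]
grip_width: 0.316
```

>>> servo_tool([
  {"x": -0.1,"y": 0.076,"z": 0,"ax": 0,"ay": 0,"az": 0,"claw": 10},
  {"x": -0.1,"y": 0.076,"z": 0,"ax": 0,"ay": 0,"az": 0,"claw": 10},
  {"x": -0.1,"y": 0.076,"z": 0,"ax": 0,"ay": 0,"az": 0,"claw": 10},
  {"x": -0.1,"y": 0.076,"z": 0,"ax": 0,"ay": 0,"az": 0,"claw": 10},
  {"x": -0.1,"y": 0.076,"z": 0,"ax": 0,"ay": 0,"az": 0,"claw": 10},
  {"x": -0.1,"y": 0.076,"z": 0,"ax": 0,"ay": 0,"az": 0,"claw": 10},
  {"x": -0.1,"y": 0.076,"z": 0,"ax": 0,"ay": 0,"az": 0,"claw": 10},
  {"x": -0.1,"y": 0.076,"z": 0,"ax": 0,"ay": 0,"az": 0,"claw": 10},
  {"x": -0.08,"y": 0.06,"z": 0,"ax": 0,"ay": 0,"az": 0,"claw": 10},
  {"x": -0.05,"y": 0.04,"z": 0,"ax": 0,"ay": 0,"az": 0,"claw": 10},
  {"x": 0,"y": 0,"z": 0,"ax": 0,"ay": 0,"az": 0,"claw": 10},
  {"x": 0,"y": 0,"z": 0,"ax": 0,"ay": 0,"az": 0,"claw": 10},
])

```text
clock: 27.77
tool_pos: [0.4626, -0.2146, 0.2236]
tcp_rot: [-180.0, -0.0, 48.9]
contact_force: [0.2, -0.3, -1.6]
grip_width: 0.314
```

>>> servo_tool([
  {"x": 0,"y": 0,"z": 0,"ax": 0,"ay": 0,"az": 0,"claw": 10},
  {"x": 0,"y": 0,"z": 0,"ax": 0,"ay": 0,"az": 0,"claw": 10},
])

```text
clock: 27.93
tool_pos: [0.4637, -0.2118, 0.2239]
tcp_rot: [-180.0, -0.1, 49.2]
contact_force: [-0.8, -0.4, -2.7]
grip_width: 0.315
```

```bash
python3 -c "
from h import *
go(.465,-.234,.069,49.4)
crop('',optics.capture('scene'),70,130,260,320,3,'s12')"
```

```text
t 27.93 at [ 0.4637 -0.2118  0.2239] [-1.7999e+02 -1.0000e-01  4.9240e+01] g 0.315
d mm [-16.2  15.5 154.9] share [-0.054  0.052  0.516]
turn share [-0.0001 -0.0012 -0.0018] [-0.01 -0.1  -0.16]
```

View pics/s12.png

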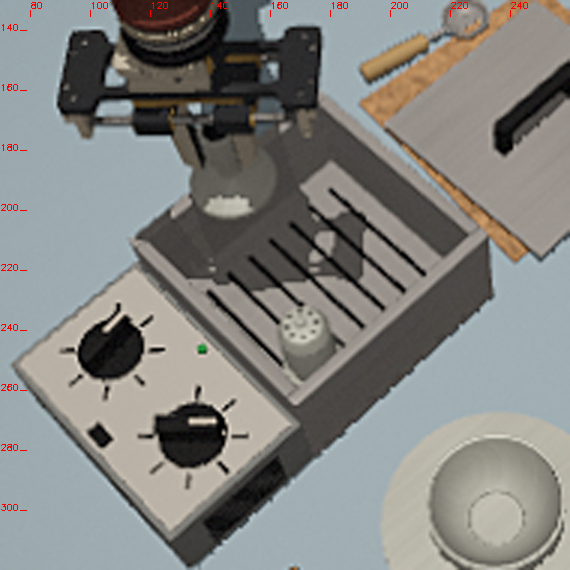

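>>> servo_tool([
  {"x": -0.054,"y": 0.052,"z": 0,"ax": 0,"ay": 0,"az": 0,"claw": 10},
  {"x": 0,"y": 0,"z": 0.08,"ax": 0,"ay": 0,"az": 0,"claw": 10},
  {"x": 0,"y": 0,"z": 0.11,"ax": 0,"ay": 0,"az": 0,"claw": 10},
  {"x": 0,"y": 0,"z": 0.11,"ax": 0,"ay": 0,"az": 0,"claw": 10},
  {"x": 0,"y": 0,"z": 0.11,"ax": 0,"ay": 0,"az": 0,"claw": 10},
  {"x": 0,"y": 0,"z": 0.06,"ax": 0,"ay": 0,"az": 0,"claw": 10},
  {"x": 0,"y": 0,"z": 0.03,"ax": 0,"ay": 0,"az": 0,"claw": 10},
  {"x": 0,"y": 0,"z": 0.01,"ax": 0,"ay": 0,"az": 0,"claw": 10},
  {"x": 0,"y": 0,"z": 0.006,"ax": 0,"ay": 0,"az": 0,"claw": 10},
  {"x": 0,"y": 0,"z": 0,"ax": 0,"ay": 0,"az": 0,"claw": 10},
  {"x": 0,"y": 0,"z": 0,"ax": 0,"ay": 0,"az": 0,"claw": 10},
  {"x": 0,"y": 0,"z": 0,"ax": 0,"ay": 0,"az": 0,"claw": 10},
])

```text
clock: 28.98
tool_pos: [0.4658, -0.2366, 0.0706]
tcp_rot: [179.8, -0.1, 49.1]
contact_force: [-0.4, 0.1, -2.4]
grip_width: 0.312
```

>>> servo_tool([
  {"x": 0,"y": 0,"z": 0.005,"ax": 0,"ay": 0,"az": 0,"claw": 10},
  {"x": 0,"y": 0,"z": 0,"ax": 0,"ay": 0,"az": 0,"claw": 10},
  {"x": 0,"y": 0,"z": 0,"ax": 0,"ay": 0,"az": 0,"claw": 10},
])

```text
clock: 29.23
tool_pos: [0.4649, -0.2363, 0.0681]
tcp_rot: [179.9, -0.1, 49.1]
contact_force: [-0.6, 1.0, -1.6]
grip_width: 0.314
```

>>> servo_tool([
  {"x": 0,"y": 0,"z": 0.005,"ax": 0,"ay": 0,"az": 0,"claw": 10},
  {"x": 0,"y": 0,"z": 0.003,"ax": 0,"ay": 0,"az": 0,"claw": 10},
  {"x": 0,"y": 0,"z": 0,"ax": 0,"ay": 0,"az": 0,"claw": 10},
  {"x": 0,"y": 0,"z": 0,"ax": 0,"ay": 0,"az": 0,"claw": 10},
])

```text
clock: 29.57
tool_pos: [0.4651, -0.2363, 0.0662]
tcp_rot: [179.9, -0.1, 49.1]
contact_force: [-1.5, 1.2, 4.8]
grip_width: 0.319
```

>>> servo_tool([
  {"x": 0,"y": 0,"z": 0,"ax": 0,"ay": 0,"az": 0,"claw": 48},
  {"x": 0,"y": 0,"z": 0,"ax": 0,"ay": 0,"az": 0,"claw": 48},
  {"x": 0,"y": 0,"z": 0,"ax": 0,"ay": 0,"az": 0,"claw": 48},
  {"x": 0,"y": 0,"z": -0.03,"ax": 0,"ay": 0,"az": 0,"claw": 48},
  {"x": 0,"y": 0,"z": -0.09,"ax": 0,"ay": 0,"az": 0,"claw": 48},
  {"x": 0,"y": 0,"z": -0.13,"ax": 0,"ay": 0,"az": 0,"claw": 48},
  {"x": 0,"y": 0,"z": -0.13,"ax": 0,"ay": 0,"az": 0,"claw": 48},
  {"x": 0,"y": 0,"z": -0.11,"ax": 0,"ay": 0,"az": 0,"claw": 48},
  {"x": 0.05,"y": -0.05,"z": 0,"ax": 0,"ay": 0,"az": 0,"claw": 80},
  {"x": 0.093,"y": -0.093,"z": 0,"ax": 0,"ay": 0,"az": 0,"claw": 80},
  {"x": 0.093,"y": -0.093,"z": 0,"ax": 0,"ay": 0,"az": 0,"claw": 80},
  {"x": 0.093,"y": -0.093,"z": 0,"ax": 0,"ay": 0,"az": 0,"claw": 80},
])

```text
clock: 30.57
tool_pos: [0.4545, -0.0959, 0.2133]
tcp_rot: [179.9, -0.1, 49.0]
contact_force: [0.8, 1.2, -0.1]
grip_width: 0.755
```

>>> servo_tool([
  {"x": 0.093,"y": -0.093,"z": 0,"ax": 0,"ay": 0,"az": 0,"claw": 80},
  {"x": 0.093,"y": -0.093,"z": 0,"ax": 0,"ay": 0,"az": 0,"claw": 80},
  {"x": 0.093,"y": -0.093,"z": 0,"ax": 0,"ay": 0,"az": 0,"claw": 80},
  {"x": 0.093,"y": -0.093,"z": 0,"ax": 0,"ay": 0,"az": 0,"claw": 80},
  {"x": 0.093,"y": -0.093,"z": 0,"ax": 0,"ay": 0,"az": 0,"claw": 80},
  {"x": 0.093,"y": -0.093,"z": 0,"ax": 0,"ay": 0,"az": 0,"claw": 80},
  {"x": 0.093,"y": -0.093,"z": 0,"ax": 0,"ay": 0,"az": 0,"claw": 80},
  {"x": 0,"y": 0,"z": 0,"ax": 0,"ay": 0,"az": 0,"claw": 80},
  {"x": 0,"y": 0,"z": 0,"ax": 0,"ay": 0,"az": 0,"claw": 80},
  {"x": 0,"y": 0,"z": 0,"ax": 0,"ay": 0,"az": 0,"claw": 80},
])

```text
clock: 31.4
tool_pos: [0.4351, 0.1776, 0.2126]
tcp_rot: [179.9, -0.0, 49.1]
contact_force: [1.1, -0.8, 0.9]
grip_width: 0.859
```

```bash
python3 -c "
from h import *
import pickle
go(.415,.388,.22,49.4)
pickle.dump(cam('wrist'),open('w13.pkl','wb'))
im=optics.capture('wrist');cv2.imwrite('pics/w13.png',im[:,:,::-1])
crop('',optics.capture('scene'),70,70,330,310,3,'s13')"
```

```text
t 31.4 at [0.4351 0.1776 0.2126] [ 1.799e+02 -2.000e-02  4.905e+01] g 0.859
d mm [ 145.7 -153.    -7.6] share [ 0.486 -0.51  -0.025]
turn share [ 0.0011 -0.0002 -0.0039] [ 0.1  -0.02 -0.35]
```

View pics/s13.png

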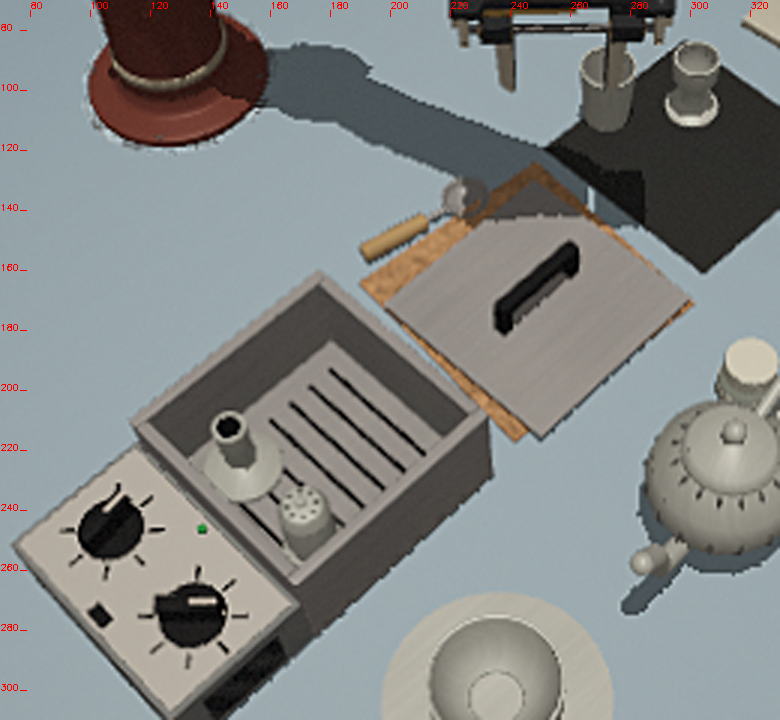

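View pics/w13.png

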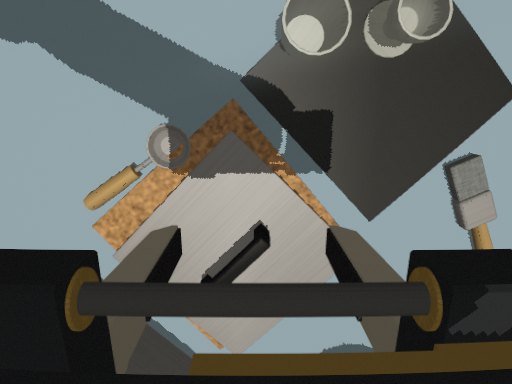

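```bash
python3 -c "
from h import *
import pickle
np.set_printoptions(precision=4,suppress=True)
c=pickle.load(open('w13.pkl','rb'))
p=prj('w',[[.415,.388,.003],[.361,.314,.079],[.415,.388,.081]],c); print(p)
a=np.linspace(0,6.28,60)
im=cv2.imread('pics/w13.png')
for x,y,z,r in((.415,.388,.004,.029),(.361,.314,.079,.03),(.415,.388,.081,.025)):
  q=prj('w',np.c_[x+r*np.cos(a),y+r*np.sin(a),a*0+z],c)
  for u in q: cv2.circle(im,(int(round(u[0])),int(round(u[1]))),0,(0,0,255),-1)
cv2.imwrite('pics/w13b.png',cv2.resize(im[0:100,240:512],None,fx=2.9,fy=2.9))
"
```

```text
[[388.2511  30.4433]
 [317.3349  18.0937]
 [424.5614  10.415 ]]
```

View pics/w13b.png

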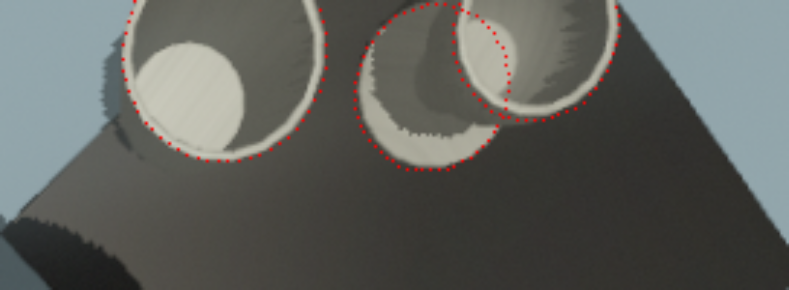

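>>> servo_tool([
  {"x": 0.09,"y": -0.094,"z": 0,"ax": 0,"ay": 0,"az": -0.004,"claw": 62},
  {"x": 0.09,"y": -0.094,"z": 0,"ax": 0,"ay": 0,"az": 0,"claw": 62},
  {"x": 0.09,"y": -0.094,"z": 0,"ax": 0,"ay": 0,"az": 0,"claw": 62},
  {"x": 0.09,"y": -0.094,"z": 0,"ax": 0,"ay": 0,"az": 0,"claw": 62},
  {"x": 0.08,"y": -0.084,"z": 0,"ax": 0,"ay": 0,"az": 0,"claw": 62},
  {"x": 0.048,"y": -0.052,"z": 0,"ax": 0,"ay": 0,"az": 0,"claw": 62},
  {"x": 0,"y": 0,"z": 0,"ax": 0,"ay": 0,"az": 0,"claw": 62},
  {"x": 0,"y": 0,"z": 0,"ax": 0,"ay": 0,"az": 0,"claw": 62},
  {"x": 0,"y": 0,"z": 0,"ax": 0,"ay": 0,"az": 0,"claw": 62},
  {"x": 0,"y": 0,"z": 0,"ax": 0,"ay": 0,"az": 0,"claw": 62},
])

```text
clock: 32.33
tool_pos: [0.4152, 0.3869, 0.2125]
tcp_rot: [179.9, -0.0, 49.2]
contact_force: [0.3, 0.5, 0.3]
grip_width: 0.67
```

```bash
python3 -c "
from h import *
go(.415,.389,.046,49.4)"
```

```text
t 32.33 at [0.4152 0.3869 0.2125] [179.86  -0.    49.19] g 0.67
d mm [  1.5  -2.  166.5] share [ 0.005 -0.007  0.555]
turn share [ 0.0016 -0.     -0.0024] [ 0.14 -0.   -0.21]
```

>>> servo_tool([
  {"x": 0.005,"y": -0.007,"z": 0.1,"ax": 0,"ay": 0,"az": -0.002,"claw": 62},
  {"x": 0,"y": 0,"z": 0.12,"ax": 0,"ay": 0,"az": 0,"claw": 62},
  {"x": 0,"y": 0,"z": 0.12,"ax": 0,"ay": 0,"az": 0,"claw": 62},
  {"x": 0,"y": 0,"z": 0.12,"ax": 0,"ay": 0,"az": 0,"claw": 62},
  {"x": 0,"y": 0,"z": 0.06,"ax": 0,"ay": 0,"az": 0,"claw": 62},
  {"x": 0,"y": 0,"z": 0.035,"ax": 0,"ay": 0,"az": 0,"claw": 62},
  {"x": 0,"y": 0,"z": 0,"ax": 0,"ay": 0,"az": 0,"claw": 62},
  {"x": 0,"y": 0,"z": 0,"ax": 0,"ay": 0,"az": 0,"claw": 62},
])

```text
clock: 33.0
tool_pos: [0.4145, 0.3916, 0.0466]
tcp_rot: [179.9, -0.1, 49.5]
contact_force: [0.2, 0.4, -0.0]
grip_width: 0.67
```

>>> servo_tool([
  {"x": 0,"y": 0,"z": 0,"ax": 0,"ay": 0,"az": 0,"claw": 30},
  {"x": 0,"y": 0,"z": 0,"ax": 0,"ay": 0,"az": 0,"claw": 30},
  {"x": 0,"y": 0,"z": 0,"ax": 0,"ay": 0,"az": 0,"claw": 30},
  {"x": 0,"y": 0,"z": 0,"ax": 0,"ay": 0,"az": 0,"claw": 30},
  {"x": 0,"y": 0,"z": 0,"ax": 0,"ay": 0,"az": 0,"claw": 30},
  {"x": 0,"y": 0,"z": 0,"ax": 0,"ay": 0,"az": 0,"claw": 30},
])

```text
clock: 33.5
tool_pos: [0.414, 0.3923, 0.0475]
tcp_rot: [179.9, -0.1, 49.6]
contact_force: [-0.0, -1.2, 6.7]
grip_width: 0.516
```

```bash
python3 -c "
from h import *
go(.5553,-.1258,.046,49.4)"
```

```text
t 33.5 at [0.414  0.3923 0.0475] [ 1.7991e+02 -1.5000e-01  4.9600e+01] g 0.516
d mm [-303.   443.4    1.4] share [-1.01   1.478  0.005]
turn share [ 0.001  -0.0016  0.0022] [ 0.09 -0.15  0.2 ]
```

>>> servo_tool([
  {"x": 0,"y": 0,"z": -0.05,"ax": 0,"ay": 0,"az": 0,"claw": 30},
  {"x": 0,"y": 0,"z": -0.12,"ax": 0,"ay": 0,"az": 0,"claw": 30},
  {"x": 0,"y": 0,"z": -0.13,"ax": 0,"ay": 0,"az": 0,"claw": 30},
  {"x": 0,"y": 0,"z": -0.13,"ax": 0,"ay": 0,"az": 0,"claw": 30},
  {"x": 0,"y": 0,"z": -0.13,"ax": 0,"ay": 0,"az": 0,"claw": 30},
  {"x": -0.03,"y": 0.045,"z": -0.03,"ax": 0,"ay": 0,"az": 0,"claw": 30},
])

```text
clock: 34.0
tool_pos: [0.4184, 0.3831, 0.2301]
tcp_rot: [-179.9, -1.0, 49.9]
contact_force: [-0.1, 1.3, -1.8]
grip_width: 0.517
```

```bash
python3 -c "
from h import *
go(.5553,-.1258,.23,49.4)
crop('',optics.capture('scene'),180,10,370,170,4,'s14')"
```

```text
t 34.0 at [0.4184 0.3831 0.2301] [-179.94   -0.96   49.94] g 0.517
d mm [-301.3  432.3   -5.4] share [-1.004  1.441 -0.018]
turn share [-0.0007 -0.0107  0.006 ] [-0.06 -0.96  0.54]
```

View pics/s14.png

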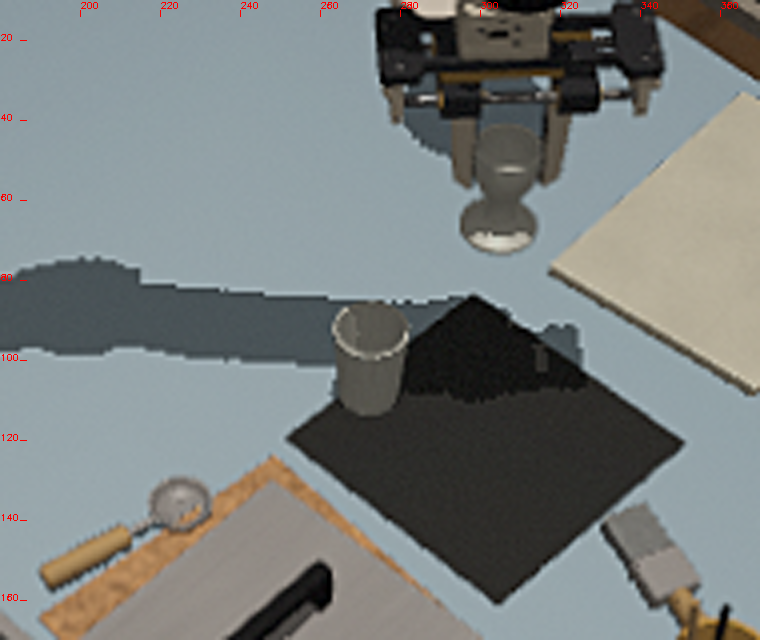

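>>> servo_tool([
  {"x": -0.06,"y": 0.086,"z": 0,"ax": 0,"ay": 0,"az": 0,"claw": 30},
  {"x": -0.074,"y": 0.106,"z": 0,"ax": 0,"ay": 0,"az": 0,"claw": 30},
  {"x": -0.074,"y": 0.106,"z": 0,"ax": 0,"ay": 0,"az": 0,"claw": 30},
  {"x": -0.074,"y": 0.106,"z": 0,"ax": 0,"ay": 0,"az": 0,"claw": 30},
  {"x": -0.074,"y": 0.106,"z": 0,"ax": 0,"ay": 0,"az": 0,"claw": 30},
  {"x": -0.074,"y": 0.106,"z": 0,"ax": 0,"ay": 0,"az": 0,"claw": 30},
  {"x": -0.074,"y": 0.106,"z": 0,"ax": 0,"ay": 0,"az": 0,"claw": 30},
  {"x": -0.074,"y": 0.106,"z": 0,"ax": 0,"ay": 0,"az": 0,"claw": 30},
  {"x": -0.074,"y": 0.106,"z": 0,"ax": 0,"ay": 0,"az": 0,"claw": 30},
  {"x": -0.074,"y": 0.106,"z": 0,"ax": 0,"ay": 0,"az": 0,"claw": 30},
  {"x": -0.074,"y": 0.106,"z": 0,"ax": 0,"ay": 0,"az": 0,"claw": 30},
  {"x": -0.074,"y": 0.106,"z": 0,"ax": 0,"ay": 0,"az": 0,"claw": 30},
])

```text
clock: 35.05
tool_pos: [0.5332, -0.0683, 0.2219]
tcp_rot: [-180.0, 0.0, 49.6]
contact_force: [0.1, -0.1, -1.3]
grip_width: 0.516
```

>>> servo_tool([
  {"x": -0.074,"y": 0.106,"z": 0,"ax": 0,"ay": 0,"az": 0,"claw": 30},
  {"x": -0.05,"y": 0.075,"z": 0,"ax": 0,"ay": 0,"az": 0,"claw": 30},
  {"x": 0,"y": 0,"z": 0,"ax": 0,"ay": 0,"az": 0,"claw": 30},
  {"x": 0,"y": 0,"z": 0,"ax": 0,"ay": 0,"az": 0,"claw": 30},
  {"x": 0,"y": 0,"z": 0,"ax": 0,"ay": 0,"az": 0,"claw": 30},
  {"x": 0,"y": 0,"z": 0,"ax": 0,"ay": 0,"az": 0,"claw": 30},
])

```text
clock: 35.55
tool_pos: [0.5507, -0.1277, 0.2224]
tcp_rot: [-179.9, -0.1, 49.8]
contact_force: [-0.1, 0.1, -1.8]
grip_width: 0.511
```

```bash
python3 -c "
from h import *
go(.5553,-.1258,.069,49.4)"
```

```text
t 35.55 at [ 0.5507 -0.1277  0.2224] [-1.7993e+02 -8.0000e-02  4.9790e+01] g 0.511
d mm [  4.2   2.5 153.4] share [0.014 0.008 0.511]
turn share [-0.0007 -0.0009  0.0043] [-0.07 -0.08  0.39]
```

>>> servo_tool([
  {"x": 0.014,"y": 0.008,"z": 0.08,"ax": 0,"ay": 0,"az": 0.004,"claw": 30},
  {"x": 0,"y": 0,"z": 0.11,"ax": 0,"ay": 0,"az": 0,"claw": 30},
  {"x": 0,"y": 0,"z": 0.11,"ax": 0,"ay": 0,"az": 0,"claw": 30},
  {"x": 0,"y": 0,"z": 0.11,"ax": 0,"ay": 0,"az": 0,"claw": 30},
  {"x": 0,"y": 0,"z": 0.06,"ax": 0,"ay": 0,"az": 0,"claw": 30},
  {"x": 0,"y": 0,"z": 0.02,"ax": 0,"ay": 0,"az": 0,"claw": 30},
  {"x": 0,"y": 0,"z": 0.01,"ax": 0,"ay": 0,"az": 0,"claw": 30},
  {"x": 0,"y": 0,"z": 0.008,"ax": 0,"ay": 0,"az": 0,"claw": 30},
  {"x": 0,"y": 0,"z": 0.005,"ax": 0,"ay": 0,"az": 0,"claw": 30},
  {"x": 0,"y": 0,"z": 0,"ax": 0,"ay": 0,"az": 0,"claw": 30},
  {"x": 0,"y": 0,"z": 0,"ax": 0,"ay": 0,"az": 0,"claw": 30},
  {"x": 0,"y": 0,"z": 0,"ax": 0,"ay": 0,"az": 0,"claw": 30},
])

```text
clock: 36.55
tool_pos: [0.5565, -0.1285, 0.0702]
tcp_rot: [179.8, -0.1, 49.3]
contact_force: [-0.2, 0.2, -0.8]
grip_width: 0.514
```

>>> servo_tool([
  {"x": 0,"y": 0,"z": 0.007,"ax": 0,"ay": 0,"az": 0,"claw": 30},
  {"x": 0,"y": 0,"z": 0.005,"ax": 0,"ay": 0,"az": 0,"claw": 30},
  {"x": 0,"y": 0,"z": 0,"ax": 0,"ay": 0,"az": 0,"claw": 30},
  {"x": 0,"y": 0,"z": 0,"ax": 0,"ay": 0,"az": 0,"claw": 30},
])

```text
clock: 36.88
tool_pos: [0.5565, -0.1288, 0.0665]
tcp_rot: [179.9, -0.1, 49.2]
contact_force: [-1.6, -0.2, 5.9]
grip_width: 0.517
```

>>> servo_tool([
  {"x": 0,"y": 0,"z": 0,"ax": 0,"ay": 0,"az": 0,"claw": 61},
  {"x": 0,"y": 0,"z": 0,"ax": 0,"ay": 0,"az": 0,"claw": 61},
  {"x": 0,"y": 0,"z": 0,"ax": 0,"ay": 0,"az": 0,"claw": 61},
  {"x": 0,"y": 0,"z": -0.03,"ax": 0,"ay": 0,"az": 0,"claw": 61},
  {"x": 0,"y": 0,"z": -0.09,"ax": 0,"ay": 0,"az": 0,"claw": 61},
  {"x": 0,"y": 0,"z": -0.13,"ax": 0,"ay": 0,"az": 0,"claw": 61},
  {"x": 0,"y": 0,"z": -0.13,"ax": 0,"ay": 0,"az": 0,"claw": 61},
  {"x": 0,"y": 0,"z": -0.12,"ax": 0,"ay": 0,"az": 0,"claw": 61},
  {"x": 0,"y": 0,"z": 0,"ax": 0,"ay": 0,"az": 0.077,"claw": 85},
  {"x": 0,"y": 0,"z": 0,"ax": 0,"ay": 0,"az": 0.077,"claw": 85},
  {"x": 0,"y": 0,"z": 0,"ax": 0,"ay": 0,"az": 0.077,"claw": 85},
  {"x": 0,"y": 0,"z": 0,"ax": 0,"ay": 0,"az": 0.077,"claw": 85},
])

```text
clock: 37.88
tool_pos: [0.5557, -0.1282, 0.2165]
tcp_rot: [180.0, -0.1, 21.2]
contact_force: [0.2, -0.6, 0.1]
grip_width: 0.886
```

>>> servo_tool([
  {"x": 0,"y": 0,"z": 0,"ax": 0,"ay": 0,"az": 0.077,"claw": 85},
  {"x": 0,"y": 0,"z": 0,"ax": 0,"ay": 0,"az": 0.077,"claw": 85},
  {"x": 0,"y": 0,"z": 0,"ax": 0,"ay": 0,"az": 0.077,"claw": 85},
  {"x": 0,"y": 0,"z": 0,"ax": 0,"ay": 0,"az": 0.077,"claw": 85},
  {"x": 0,"y": 0,"z": 0,"ax": 0,"ay": 0,"az": 0.077,"claw": 85},
  {"x": 0,"y": 0,"z": 0,"ax": 0,"ay": 0,"az": 0.077,"claw": 85},
  {"x": 0,"y": 0,"z": 0,"ax": 0,"ay": 0,"az": 0.077,"claw": 85},
  {"x": 0,"y": 0,"z": 0,"ax": 0,"ay": 0,"az": 0.077,"claw": 85},
  {"x": 0,"y": 0,"z": 0,"ax": 0,"ay": 0,"az": 0.074,"claw": 85},
  {"x": -0.11,"y": -0.053,"z": 0,"ax": 0,"ay": 0,"az": 0,"claw": 85},
  {"x": -0.11,"y": -0.053,"z": 0,"ax": 0,"ay": 0,"az": 0,"claw": 85},
  {"x": -0.11,"y": -0.053,"z": 0,"ax": 0,"ay": 0,"az": 0,"claw": 85},
])

```text
clock: 38.88
tool_pos: [0.5108, -0.0269, 0.2158]
tcp_rot: [-179.9, -0.1, -40.6]
contact_force: [0.6, 0.9, -0.7]
grip_width: 0.914
```

>>> servo_tool([
  {"x": -0.11,"y": -0.053,"z": 0,"ax": 0,"ay": 0,"az": 0,"claw": 85},
  {"x": -0.11,"y": -0.053,"z": 0,"ax": 0,"ay": 0,"az": 0,"claw": 85},
  {"x": -0.11,"y": -0.053,"z": 0,"ax": 0,"ay": 0,"az": 0,"claw": 85},
  {"x": -0.11,"y": -0.053,"z": 0,"ax": 0,"ay": 0,"az": 0,"claw": 85},
  {"x": 0,"y": 0,"z": 0,"ax": 0,"ay": 0,"az": 0,"claw": 85},
  {"x": 0,"y": 0,"z": 0,"ax": 0,"ay": 0,"az": 0,"claw": 85},
  {"x": 0,"y": 0,"z": 0,"ax": 0,"ay": 0,"az": 0,"claw": 85},
])

```text
clock: 39.47
tool_pos: [0.4529, 0.106, 0.2159]
tcp_rot: [-179.9, -0.1, -40.6]
contact_force: [-0.1, -0.7, -0.1]
grip_width: 0.915
```

```bash
python3 -c "
from h import *
import pickle
go(.361,.3145,.22,-40.6)
pickle.dump(cam('wrist'),open('w15.pkl','wb'))
im=optics.capture('wrist');cv2.imwrite('pics/w15.png',im[:,:,::-1])
crop('',optics.capture('scene'),70,70,330,310,3,'s15')"
```

```text
t 39.47 at [0.4529 0.106  0.2159] [-1.7991e+02 -1.1000e-01 -4.0560e+01] g 0.915
d mm [-205.4  -98.7   -4.3] share [-0.685 -0.329 -0.014]
turn share [-0.001  -0.0012  0.0005] [-0.09 -0.11  0.04]
```

View pics/s15.png

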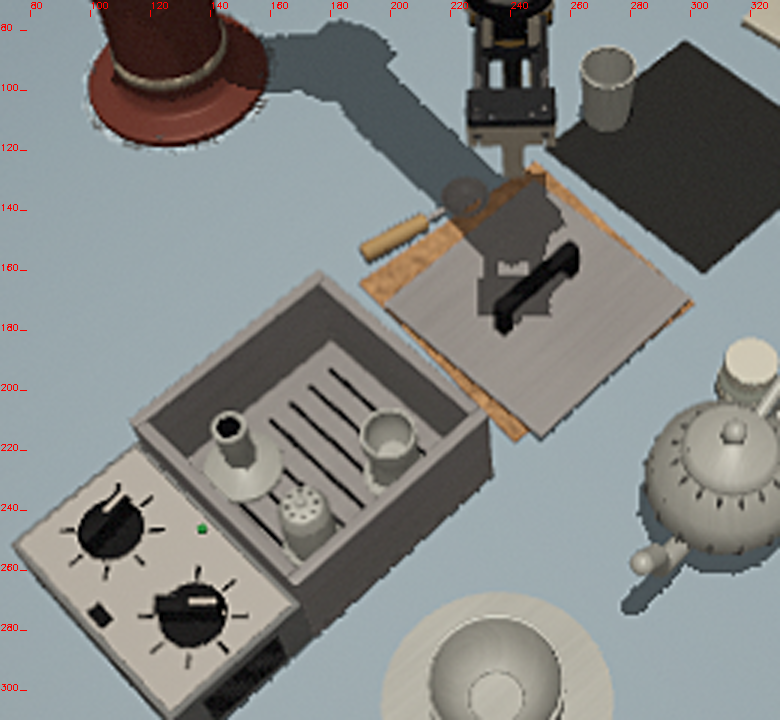

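View pics/w15.png

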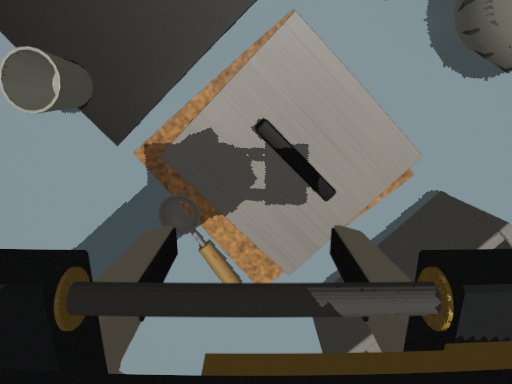

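```bash
python3 -c "
from h import *
import pickle
c=pickle.load(open('w15.pkl','rb'))
print(unp('w',[(31,80)],.079,c), prj('w',[[.361,.3145,.079]],c))"
```

```text
[[0.36229759 0.31189054 0.079     ]] [[28.04692429 78.78316391]]
```

>>> servo_tool([
  {"x": -0.1,"y": -0.047,"z": 0,"ax": 0,"ay": 0,"az": 0,"claw": 85},
  {"x": -0.12,"y": -0.058,"z": 0,"ax": 0,"ay": 0,"az": 0,"claw": 85},
  {"x": -0.12,"y": -0.058,"z": 0,"ax": 0,"ay": 0,"az": 0,"claw": 85},
  {"x": -0.12,"y": -0.058,"z": 0,"ax": 0,"ay": 0,"az": 0,"claw": 85},
  {"x": -0.12,"y": -0.058,"z": 0,"ax": 0,"ay": 0,"az": 0,"claw": 85},
  {"x": -0.1,"y": -0.05,"z": 0,"ax": 0,"ay": 0,"az": 0,"claw": 85},
  {"x": 0,"y": 0,"z": 0,"ax": 0,"ay": 0,"az": 0,"claw": 85},
  {"x": 0,"y": 0,"z": 0,"ax": 0,"ay": 0,"az": 0,"claw": 85},
  {"x": 0,"y": 0,"z": 0,"ax": 0,"ay": 0,"az": 0,"claw": 85},
  {"x": 0,"y": 0,"z": 0,"ax": 0,"ay": 0,"az": 0,"claw": 85},
])

```text
clock: 40.4
tool_pos: [0.3633, 0.3118, 0.2155]
tcp_rot: [-180.0, -0.1, -40.8]
contact_force: [0.3, -0.4, 0.0]
grip_width: 0.918
```

```bash
python3 -c "
from h import *
go(.361,.3145,.041,-40.6)"
```

```text
t 40.4 at [0.3633 0.3118 0.2155] [-1.7995e+02 -1.2000e-01 -4.0840e+01] g 0.918
d mm [ -3.9  -0.4 174.5] share [-0.013 -0.001  0.582]
turn share [-0.0005 -0.0013 -0.0027] [-0.05 -0.12 -0.24]
```

>>> servo_tool([
  {"x": -0.009,"y": 0,"z": 0.1,"ax": 0,"ay": 0,"az": 0,"claw": 85},
  {"x": 0,"y": 0,"z": 0.12,"ax": 0,"ay": 0,"az": 0,"claw": 85},
  {"x": 0,"y": 0,"z": 0.12,"ax": 0,"ay": 0,"az": 0,"claw": 85},
  {"x": 0,"y": 0,"z": 0.12,"ax": 0,"ay": 0,"az": 0,"claw": 85},
  {"x": 0,"y": 0,"z": 0.08,"ax": 0,"ay": 0,"az": 0,"claw": 85},
  {"x": 0,"y": 0,"z": 0.04,"ax": 0,"ay": 0,"az": 0,"claw": 85},
  {"x": 0,"y": 0,"z": 0,"ax": 0,"ay": 0,"az": 0,"claw": 85},
  {"x": 0,"y": 0,"z": 0,"ax": 0,"ay": 0,"az": 0,"claw": 85},
  {"x": 0,"y": 0,"z": 0,"ax": 0,"ay": 0,"az": 0,"claw": 85},
])

```text
clock: 41.15
tool_pos: [0.3615, 0.3153, 0.0424]
tcp_rot: [-179.8, -0.1, -40.7]
contact_force: [-0.3, 0.0, 0.8]
grip_width: 0.91
```

>>> servo_tool([
  {"x": 0,"y": 0,"z": 0,"ax": 0,"ay": 0,"az": 0,"claw": 40},
  {"x": 0,"y": 0,"z": 0,"ax": 0,"ay": 0,"az": 0,"claw": 40},
  {"x": 0,"y": 0,"z": 0,"ax": 0,"ay": 0,"az": 0,"claw": 40},
  {"x": 0,"y": 0,"z": 0,"ax": 0,"ay": 0,"az": 0,"claw": 40},
  {"x": 0,"y": 0,"z": 0,"ax": 0,"ay": 0,"az": 0,"claw": 40},
  {"x": 0,"y": 0,"z": 0,"ax": 0,"ay": 0,"az": 0,"claw": 40},
])

```text
clock: 41.65
tool_pos: [0.3605, 0.3159, 0.0418]
tcp_rot: [-179.9, -0.1, -40.6]
contact_force: [0.5, 0.3, 2.5]
grip_width: 0.624
```

```bash
python3 -c "
from h import *
go(.4576,-.1353,.041,-40.6)"
```

```text
t 41.65 at [0.3605 0.3159 0.0418] [-1.7987e+02 -9.0000e-02 -4.0570e+01] g 0.624
d mm [367.2 279.6   0.7] share [1.224 0.932 0.002]
turn share [-0.0014 -0.001   0.0003] [-0.13 -0.09  0.03]
```

>>> servo_tool([
  {"x": 0,"y": 0,"z": -0.05,"ax": 0,"ay": 0,"az": 0,"claw": 40},
  {"x": 0,"y": 0,"z": -0.12,"ax": 0,"ay": 0,"az": 0,"claw": 40},
  {"x": 0,"y": 0,"z": -0.13,"ax": 0,"ay": 0,"az": 0,"claw": 40},
  {"x": 0,"y": 0,"z": -0.13,"ax": 0,"ay": 0,"az": 0,"claw": 40},
  {"x": 0.03,"y": 0.01,"z": -0.12,"ax": 0,"ay": 0,"az": 0,"claw": 40},
  {"x": 0.08,"y": 0.03,"z": -0.05,"ax": 0,"ay": 0,"az": 0,"claw": 40},
  {"x": 0.11,"y": 0.041,"z": 0,"ax": 0,"ay": 0,"az": 0,"claw": 40},
  {"x": 0.11,"y": 0.041,"z": 0,"ax": 0,"ay": 0,"az": 0,"claw": 40},
  {"x": 0.11,"y": 0.041,"z": 0,"ax": 0,"ay": 0,"az": 0,"claw": 40},
  {"x": 0.11,"y": 0.041,"z": 0,"ax": 0,"ay": 0,"az": 0,"claw": 40},
  {"x": 0.11,"y": 0.041,"z": 0,"ax": 0,"ay": 0,"az": 0,"claw": 40},
  {"x": 0.11,"y": 0.041,"z": 0,"ax": 0,"ay": 0,"az": 0,"claw": 40},
])

```text
clock: 42.65
tool_pos: [0.4791, 0.099, 0.221]
tcp_rot: [180.0, 0.0, -40.5]
contact_force: [0.2, 1.7, -2.0]
grip_width: 0.618
```

>>> servo_tool([
  {"x": 0.076,"y": 0.107,"z": 0,"ax": 0,"ay": 0,"az": 0,"claw": 40},
  {"x": 0.076,"y": 0.107,"z": 0,"ax": 0,"ay": 0,"az": 0,"claw": 40},
  {"x": 0.076,"y": 0.107,"z": 0,"ax": 0,"ay": 0,"az": 0,"claw": 40},
  {"x": 0.076,"y": 0.107,"z": 0,"ax": 0,"ay": 0,"az": 0,"claw": 40},
  {"x": 0.076,"y": 0.107,"z": 0,"ax": 0,"ay": 0,"az": 0,"claw": 40},
  {"x": 0.06,"y": 0.09,"z": 0,"ax": 0,"ay": 0,"az": 0,"claw": 40},
  {"x": 0,"y": 0,"z": 0,"ax": 0,"ay": 0,"az": 0,"claw": 40},
  {"x": 0,"y": 0,"z": 0,"ax": 0,"ay": 0,"az": 0,"claw": 40},
  {"x": 0,"y": 0,"z": 0,"ax": 0,"ay": 0,"az": 0,"claw": 40},
])

```text
clock: 43.4
tool_pos: [0.4574, -0.1268, 0.2209]
tcp_rot: [-179.9, 0.1, -40.5]
contact_force: [-0.0, 1.2, -1.8]
grip_width: 0.62
```

```bash
python3 -c "
from h import *
go(.4576,-.1353,.064,-40.6)
crop('',optics.capture('scene'),70,120,260,310,4,'s16')"
```

```text
t 43.4 at [ 0.4574 -0.1268  0.2209] [-1.7993e+02  6.0000e-02 -4.0530e+01] g 0.62
d mm [  5.9   6.5 156.9] share [0.02  0.022 0.523]
turn share [-0.0008  0.0007  0.0007] [-0.07  0.06  0.07]
```

View pics/s16.png

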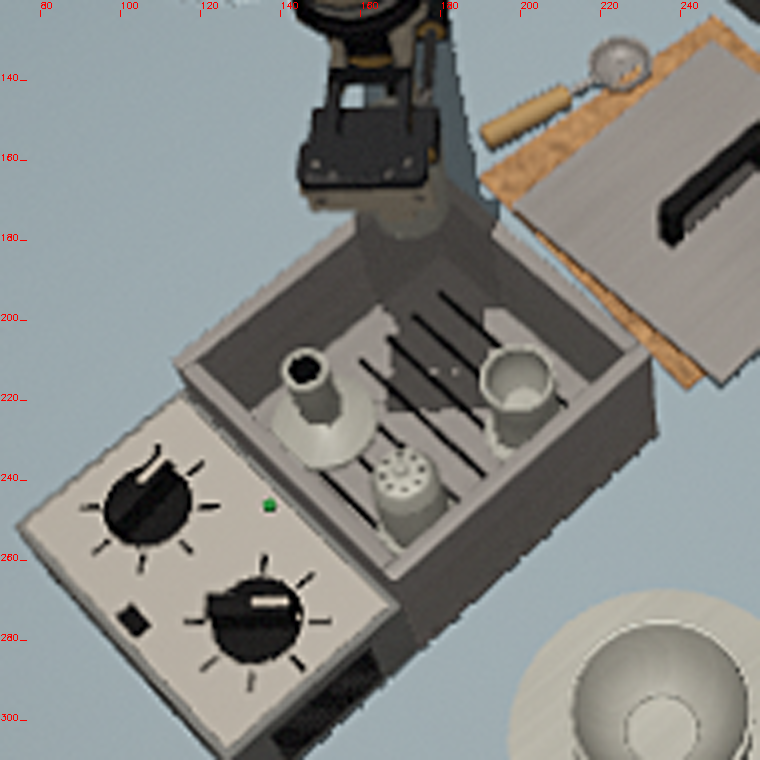

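>>> servo_tool([
  {"x": 0.022,"y": 0.022,"z": 0,"ax": 0,"ay": 0,"az": 0,"claw": 40},
  {"x": 0,"y": 0,"z": 0.08,"ax": 0,"ay": 0,"az": 0,"claw": 40},
  {"x": 0,"y": 0,"z": 0.11,"ax": 0,"ay": 0,"az": 0,"claw": 40},
  {"x": 0,"y": 0,"z": 0.11,"ax": 0,"ay": 0,"az": 0,"claw": 40},
  {"x": 0,"y": 0,"z": 0.11,"ax": 0,"ay": 0,"az": 0,"claw": 40},
  {"x": 0,"y": 0,"z": 0.06,"ax": 0,"ay": 0,"az": 0,"claw": 40},
  {"x": 0,"y": 0,"z": 0.03,"ax": 0,"ay": 0,"az": 0,"claw": 40},
  {"x": 0,"y": 0,"z": 0.015,"ax": 0,"ay": 0,"az": 0,"claw": 40},
  {"x": 0,"y": 0,"z": 0.008,"ax": 0,"ay": 0,"az": 0,"claw": 40},
  {"x": 0,"y": 0,"z": 0,"ax": 0,"ay": 0,"az": 0,"claw": 40},
  {"x": 0,"y": 0,"z": 0,"ax": 0,"ay": 0,"az": 0,"claw": 40},
  {"x": 0,"y": 0,"z": 0,"ax": 0,"ay": 0,"az": 0,"claw": 40},
])

```text
clock: 44.45
tool_pos: [0.4596, -0.1374, 0.0656]
tcp_rot: [-179.9, -0.2, -40.5]
contact_force: [-0.4, -0.1, -2.7]
grip_width: 0.616
```

>>> servo_tool([
  {"x": 0,"y": 0,"z": 0.008,"ax": 0,"ay": 0,"az": 0,"claw": 40},
  {"x": 0,"y": 0,"z": 0.006,"ax": 0,"ay": 0,"az": 0,"claw": 40},
  {"x": 0,"y": 0,"z": 0.003,"ax": 0,"ay": 0,"az": 0,"claw": 40},
  {"x": 0,"y": 0,"z": 0,"ax": 0,"ay": 0,"az": 0,"claw": 40},
  {"x": 0,"y": 0,"z": 0,"ax": 0,"ay": 0,"az": 0,"claw": 40},
])

```text
clock: 44.87
tool_pos: [0.4597, -0.137, 0.0608]
tcp_rot: [-179.8, -0.1, -40.6]
contact_force: [0.4, 1.1, 8.1]
grip_width: 0.615
```

>>> servo_tool([
  {"x": 0,"y": 0,"z": 0,"ax": 0,"ay": 0,"az": 0,"claw": 68},
  {"x": 0,"y": 0,"z": 0,"ax": 0,"ay": 0,"az": 0,"claw": 68},
  {"x": 0,"y": 0,"z": 0,"ax": 0,"ay": 0,"az": 0,"claw": 68},
  {"x": 0,"y": 0,"z": 0,"ax": 0,"ay": 0,"az": 0,"claw": 68},
  {"x": 0,"y": 0,"z": -0.03,"ax": 0,"ay": 0,"az": 0,"claw": 68},
  {"x": 0,"y": 0,"z": -0.09,"ax": 0,"ay": 0,"az": 0,"claw": 68},
  {"x": 0,"y": 0,"z": -0.13,"ax": 0,"ay": 0,"az": 0,"claw": 68},
  {"x": 0,"y": 0,"z": -0.13,"ax": 0,"ay": 0,"az": 0,"claw": 68},
  {"x": 0,"y": 0,"z": -0.1,"ax": 0,"ay": 0,"az": 0,"claw": 68},
  {"x": 0,"y": 0,"z": 0,"ax": 0,"ay": 0,"az": -0.071,"claw": 68},
  {"x": 0,"y": 0,"z": 0,"ax": 0,"ay": 0,"az": -0.071,"claw": 68},
  {"x": 0,"y": 0,"z": 0,"ax": 0,"ay": 0,"az": -0.071,"claw": 68},
])

```text
clock: 45.87
tool_pos: [0.4586, -0.1373, 0.2048]
tcp_rot: [-180.0, -0.2, -21.1]
contact_force: [-0.5, -0.3, -0.2]
grip_width: 0.733
```

>>> servo_tool([
  {"x": 0,"y": 0,"z": 0,"ax": 0,"ay": 0,"az": -0.072,"claw": 60},
  {"x": 0,"y": 0,"z": 0,"ax": 0,"ay": 0,"az": -0.072,"claw": 60},
  {"x": 0,"y": 0,"z": 0,"ax": 0,"ay": 0,"az": -0.072,"claw": 60},
  {"x": 0,"y": 0,"z": 0,"ax": 0,"ay": 0,"az": -0.072,"claw": 60},
  {"x": 0,"y": -0.12,"z": 0,"ax": 0,"ay": 0,"az": 0,"claw": 60},
  {"x": 0,"y": -0.12,"z": 0,"ax": 0,"ay": 0,"az": 0,"claw": 60},
  {"x": 0,"y": -0.12,"z": 0,"ax": 0,"ay": 0,"az": 0,"claw": 60},
  {"x": 0,"y": -0.12,"z": 0,"ax": 0,"ay": 0,"az": 0,"claw": 60},
  {"x": 0,"y": -0.12,"z": 0,"ax": 0,"ay": 0,"az": 0,"claw": 60},
  {"x": 0,"y": 0,"z": 0,"ax": 0,"ay": 0,"az": 0,"claw": 60},
  {"x": 0,"y": 0,"z": 0,"ax": 0,"ay": 0,"az": 0,"claw": 60},
  {"x": 0,"y": 0,"z": 0,"ax": 0,"ay": 0,"az": 0,"claw": 60},
])

```text
clock: 46.87
tool_pos: [0.4442, 0.0415, 0.2038]
tcp_rot: [179.9, -0.1, 4.5]
contact_force: [0.2, -0.5, -0.6]
grip_width: 0.645
```

```bash
python3 -c "
from h import *
go(.4984,.0924,.20,4.6)
crop('',optics.capture('scene'),70,110,320,310,3,'s17')"
```

```text
t 46.87 at [0.4442 0.0415 0.2038] [ 1.7995e+02 -1.0000e-01  4.5000e+00] g 0.645
d mm [ 58.  -46.5   3.9] share [ 0.193 -0.155  0.013]
turn share [ 0.0006 -0.0011 -0.0011] [ 0.05 -0.1  -0.1 ]
```

View pics/s17.png

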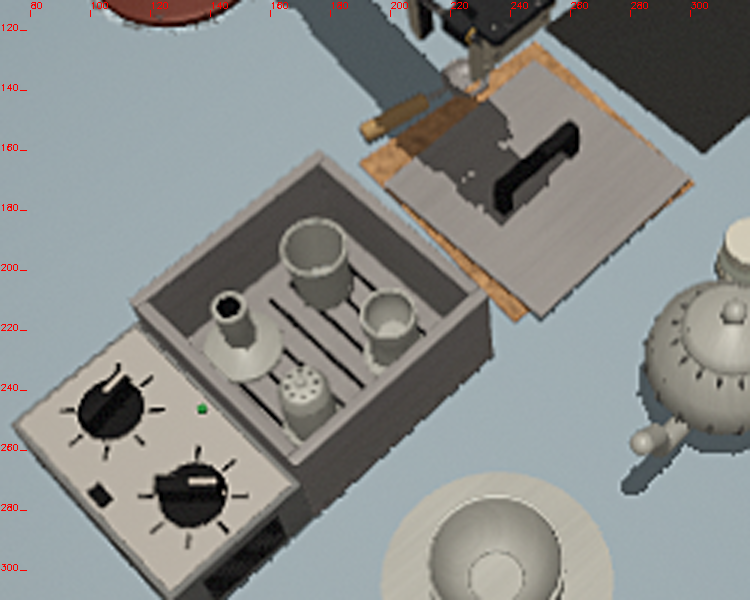

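>>> servo_tool([
  {"x": 0.1,"y": -0.08,"z": 0,"ax": 0,"ay": 0,"az": 0,"claw": 55},
  {"x": 0.093,"y": -0.075,"z": 0,"ax": 0,"ay": 0,"az": 0,"claw": 55},
  {"x": 0,"y": 0,"z": 0,"ax": 0,"ay": 0,"az": 0,"claw": 55},
  {"x": 0,"y": 0,"z": 0,"ax": 0,"ay": 0,"az": 0,"claw": 55},
  {"x": 0,"y": 0,"z": 0,"ax": 0,"ay": 0,"az": 0,"claw": 55},
  {"x": 0,"y": 0,"z": 0,"ax": 0,"ay": 0,"az": 0,"claw": 55},
])

```text
clock: 47.42
tool_pos: [0.4977, 0.0908, 0.2035]
tcp_rot: [179.9, -0.0, 4.3]
contact_force: [-0.2, 0.9, -0.4]
grip_width: 0.588
```

```bash
python3 -c "
from h import *
go(.4984,.0924,.031,4.6)"
```

```text
t 47.42 at [0.4977 0.0908 0.2035] [ 1.7994e+02 -2.0000e-02  4.3200e+00] g 0.588
d mm [  0.8  -1.7 172.5] share [ 0.003 -0.006  0.575]
turn share [ 0.0007 -0.0003 -0.0031] [ 0.06 -0.02 -0.28]
```

>>> servo_tool([
  {"x": 0.003,"y": -0.004,"z": 0.1,"ax": 0,"ay": 0,"az": -0.003,"claw": 55},
  {"x": 0,"y": 0,"z": 0.12,"ax": 0,"ay": 0,"az": 0,"claw": 55},
  {"x": 0,"y": 0,"z": 0.12,"ax": 0,"ay": 0,"az": 0,"claw": 55},
  {"x": 0,"y": 0,"z": 0.12,"ax": 0,"ay": 0,"az": 0,"claw": 55},
  {"x": 0,"y": 0,"z": 0.08,"ax": 0,"ay": 0,"az": 0,"claw": 55},
  {"x": 0,"y": 0,"z": 0.035,"ax": 0,"ay": 0,"az": 0,"claw": 55},
  {"x": 0,"y": 0,"z": 0,"ax": 0,"ay": 0,"az": 0,"claw": 55},
  {"x": 0,"y": 0,"z": 0,"ax": 0,"ay": 0,"az": 0,"claw": 55},
  {"x": 0,"y": 0,"z": 0,"ax": 0,"ay": 0,"az": 0,"claw": 55},
  {"x": 0,"y": 0,"z": 0,"ax": 0,"ay": 0,"az": 0,"claw": 55},
])

```text
clock: 48.25
tool_pos: [0.5008, 0.0944, 0.0328]
tcp_rot: [-180.0, -0.3, 4.8]
contact_force: [-0.1, 0.8, 0.4]
grip_width: 0.59
```

```bash
python3 -c "
from h import *
go(.4984,.0924,.031,4.6)"
```

```text
t 48.25 at [0.5008 0.0944 0.0328] [-179.98   -0.3     4.77] g 0.59
d mm [-2.5  1.8  1.8] share [-0.008  0.006  0.006]
turn share [-0.0002 -0.0033  0.0019] [-0.02 -0.3   0.17]
```

>>> servo_tool([
  {"x": -0.006,"y": 0.005,"z": 0.004,"ax": 0,"ay": 0,"az": 0,"claw": 55},
  {"x": 0,"y": 0,"z": 0,"ax": 0,"ay": 0,"az": 0,"claw": 55},
  {"x": 0,"y": 0,"z": 0,"ax": 0,"ay": 0,"az": 0,"claw": 5},
  {"x": 0,"y": 0,"z": 0,"ax": 0,"ay": 0,"az": 0,"claw": 5},
  {"x": 0,"y": 0,"z": 0,"ax": 0,"ay": 0,"az": 0,"claw": 5},
  {"x": 0,"y": 0,"z": 0,"ax": 0,"ay": 0,"az": 0,"claw": 5},
  {"x": 0,"y": 0,"z": 0,"ax": 0,"ay": 0,"az": 0,"claw": 5},
  {"x": 0,"y": 0,"z": 0,"ax": 0,"ay": 0,"az": 0,"claw": 5},
  {"x": 0,"y": 0,"z": 0,"ax": 0,"ay": 0,"az": 0,"claw": 5},
  {"x": 0,"y": 0,"z": 0,"ax": 0,"ay": 0,"az": 0,"claw": 5},
], newtons=40)

```text
clock: 49.08
tool_pos: [0.4979, 0.0928, 0.0298]
tcp_rot: [180.0, -0.1, 4.8]
contact_force: [0.3, -0.2, -0.5]
grip_width: 0.169
```

```bash
python3 -c "
from h import *
go(.4984,.0924,.031,4.6)"
```

```text
t 49.08 at [0.4979 0.0928 0.0298] [ 1.80e+02 -1.00e-01  4.78e+00] g 0.169
d mm [ 0.4  0.4 -1.2] share [ 0.001  0.001 -0.004]
turn share [ 0.     -0.0011  0.002 ] [ 0.   -0.1   0.18]
```

>>> servo_tool([
  {"x": 0,"y": 0,"z": -0.06,"ax": 0,"ay": 0,"az": 0,"claw": 5},
  {"x": 0,"y": 0,"z": -0.12,"ax": 0,"ay": 0,"az": 0,"claw": 5},
  {"x": 0,"y": 0,"z": -0.13,"ax": 0,"ay": 0,"az": 0,"claw": 5},
  {"x": 0,"y": 0,"z": -0.13,"ax": 0,"ay": 0,"az": 0,"claw": 5},
  {"x": 0,"y": 0,"z": -0.12,"ax": 0,"ay": 0,"az": 0,"claw": 5},
  {"x": 0,"y": 0,"z": -0.1,"ax": 0,"ay": 0,"az": 0,"claw": 5},
  {"x": -0.005,"y": 0.05,"z": 0,"ax": 0,"ay": 0,"az": 0,"claw": 5},
  {"x": -0.005,"y": 0.11,"z": 0,"ax": 0,"ay": 0,"az": 0,"claw": 5},
  {"x": -0.005,"y": 0.12,"z": 0,"ax": 0,"ay": 0,"az": 0,"claw": 5},
  {"x": -0.005,"y": 0.12,"z": 0,"ax": 0,"ay": 0,"az": 0,"claw": 5},
  {"x": -0.005,"y": 0.12,"z": 0,"ax": 0,"ay": 0,"az": 0,"claw": 5},
  {"x": -0.005,"y": 0.12,"z": 0,"ax": 0,"ay": 0,"az": 0,"claw": 5},
])

```text
clock: 50.08
tool_pos: [0.5031, -0.1006, 0.2269]
tcp_rot: [-180.0, 0.1, 4.8]
contact_force: [1.0, 1.2, -2.8]
grip_width: 0.167
```

>>> servo_tool([
  {"x": -0.005,"y": 0.12,"z": 0,"ax": 0,"ay": 0,"az": 0,"claw": 5},
  {"x": -0.003,"y": 0.1,"z": 0,"ax": 0,"ay": 0,"az": 0,"claw": 5},
  {"x": 0,"y": 0.043,"z": 0,"ax": 0,"ay": 0,"az": 0,"claw": 5},
  {"x": 0,"y": 0,"z": 0,"ax": 0,"ay": 0,"az": 0,"claw": 5},
  {"x": 0,"y": 0,"z": 0,"ax": 0,"ay": 0,"az": 0,"claw": 5},
  {"x": 0,"y": 0,"z": 0,"ax": 0,"ay": 0,"az": 0,"claw": 5},
  {"x": 0,"y": 0,"z": 0,"ax": 0,"ay": 0,"az": 0,"claw": 5},
])

```text
clock: 50.67
tool_pos: [0.5089, -0.1755, 0.2274]
tcp_rot: [-179.9, -0.0, 5.0]
contact_force: [0.1, 0.4, -3.1]
grip_width: 0.163
```

```bash
python3 -c "
from h import *
go(.509,-.178,.150,4.6)"
```

```text
t 50.67 at [ 0.5089 -0.1755  0.2274] [-1.7988e+02 -4.0000e-02  5.0100e+00] g 0.163
d mm [-0.1  2.7 77.3] share [-0.     0.009  0.258]
turn share [-0.0013 -0.0004  0.0045] [-0.12 -0.04  0.41]
```

>>> servo_tool([
  {"x": 0,"y": 0.009,"z": 0.08,"ax": 0,"ay": 0,"az": 0.004,"claw": 5},
  {"x": 0,"y": 0,"z": 0.09,"ax": 0,"ay": 0,"az": 0,"claw": 5},
  {"x": 0,"y": 0,"z": 0.06,"ax": 0,"ay": 0,"az": 0,"claw": 5},
  {"x": 0,"y": 0,"z": 0.02,"ax": 0,"ay": 0,"az": 0,"claw": 5},
  {"x": 0,"y": 0,"z": 0,"ax": 0,"ay": 0,"az": 0,"claw": 5},
  {"x": 0,"y": 0,"z": 0,"ax": 0,"ay": 0,"az": 0,"claw": 5},
  {"x": 0,"y": 0,"z": 0,"ax": 0,"ay": 0,"az": 0,"claw": 5},
  {"x": 0,"y": 0,"z": 0,"ax": 0,"ay": 0,"az": 0,"claw": 5},
])

```text
clock: 51.33
tool_pos: [0.5102, -0.1811, 0.1543]
tcp_rot: [179.9, -0.3, 4.5]
contact_force: [-0.2, 0.5, -2.5]
grip_width: 0.166
```

```bash
python3 -c "
from h import *
go(.509,-.178,.137,4.6)
crop('',optics.capture('scene'),70,110,270,310,3,'s18')
crop('',optics.capture('side'),180,180,350,350,4,'sd18')"
```

```text
t 51.33 at [ 0.5102 -0.1811  0.1543] [179.93  -0.26   4.45] g 0.166
d mm [-1.  -3.2 17.3] share [-0.003 -0.011  0.058]
turn share [ 0.0007 -0.0028 -0.0016] [ 0.07 -0.26 -0.15]
```

View pics/s18.png

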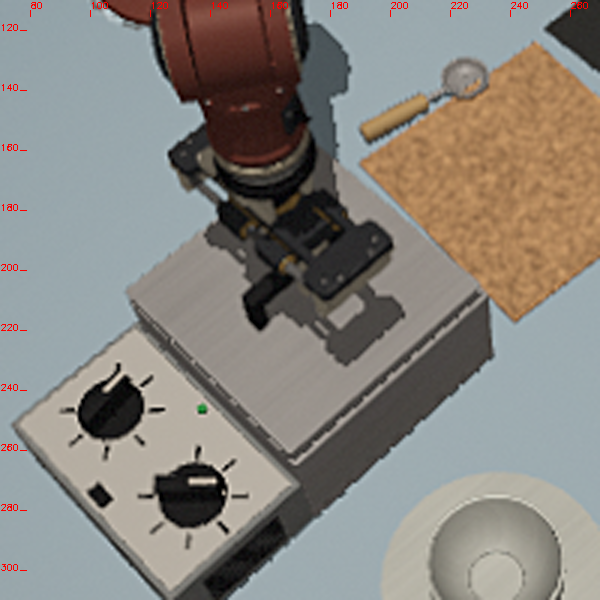

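View pics/sd18.png

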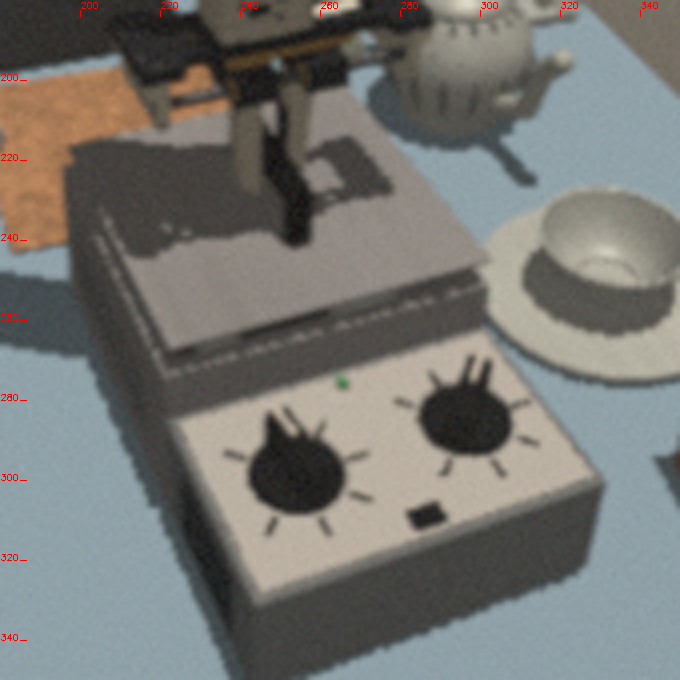

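>>> servo_tool([
  {"x": -0.003,"y": -0.008,"z": 0.01,"ax": 0,"ay": 0,"az": 0,"claw": 5},
  {"x": 0,"y": 0,"z": 0.012,"ax": 0,"ay": 0,"az": 0,"claw": 5},
  {"x": 0,"y": 0,"z": 0.01,"ax": 0,"ay": 0,"az": 0,"claw": 5},
  {"x": 0,"y": 0,"z": 0.01,"ax": 0,"ay": 0,"az": 0,"claw": 5},
  {"x": 0,"y": 0,"z": 0,"ax": 0,"ay": 0,"az": 0,"claw": 5},
  {"x": 0,"y": 0,"z": 0,"ax": 0,"ay": 0,"az": 0,"claw": 5},
  {"x": 0,"y": 0,"z": 0,"ax": 0,"ay": 0,"az": 0,"claw": 5},
])

```text
clock: 52.02
tool_pos: [0.5081, -0.1786, 0.1402]
tcp_rot: [180.0, -0.1, 4.4]
contact_force: [-0.7, -0.1, -4.1]
grip_width: 0.167
```

>>> servo_tool([
  {"x": 0.002,"y": 0,"z": 0.006,"ax": 0,"ay": 0,"az": 0,"claw": 5},
  {"x": 0,"y": 0,"z": 0.004,"ax": 0,"ay": 0,"az": 0,"claw": 5},
  {"x": 0,"y": 0,"z": 0,"ax": 0,"ay": 0,"az": 0,"claw": 5},
  {"x": 0,"y": 0,"z": 0,"ax": 0,"ay": 0,"az": 0,"claw": 5},
  {"x": 0,"y": 0,"z": 0,"ax": 0,"ay": 0,"az": 0,"claw": 5},
])

```text
clock: 52.43
tool_pos: [0.5087, -0.1785, 0.1373]
tcp_rot: [180.0, -0.1, 4.4]
contact_force: [-0.2, -1.1, -4.2]
grip_width: 0.167
```

>>> servo_tool([
  {"x": 0,"y": 0,"z": 0.004,"ax": 0,"ay": 0,"az": 0,"claw": 5},
  {"x": 0,"y": 0,"z": 0.002,"ax": 0,"ay": 0,"az": 0,"claw": 5},
  {"x": 0,"y": 0,"z": 0,"ax": 0,"ay": 0,"az": 0,"claw": 5},
  {"x": 0,"y": 0,"z": 0,"ax": 0,"ay": 0,"az": 0,"claw": 5},
])

```text
clock: 52.77
tool_pos: [0.5088, -0.1785, 0.1368]
tcp_rot: [-180.0, -0.1, 4.4]
contact_force: [-2.6, 0.9, 6.4]
grip_width: 0.167
```

>>> servo_tool([
  {"x": 0,"y": 0,"z": 0,"ax": 0,"ay": 0,"az": 0,"claw": 45},
  {"x": 0,"y": 0,"z": 0,"ax": 0,"ay": 0,"az": 0,"claw": 45},
  {"x": 0,"y": 0,"z": 0,"ax": 0,"ay": 0,"az": 0,"claw": 45},
  {"x": 0,"y": 0,"z": 0,"ax": 0,"ay": 0,"az": 0,"claw": 45},
  {"x": 0,"y": 0,"z": -0.06,"ax": 0,"ay": 0,"az": 0,"claw": 45},
  {"x": 0,"y": 0,"z": -0.12,"ax": 0,"ay": 0,"az": 0,"claw": 45},
  {"x": 0,"y": 0,"z": -0.11,"ax": 0,"ay": 0,"az": 0,"claw": 45},
  {"x": -0.04,"y": 0.12,"z": 0,"ax": 0,"ay": 0,"az": 0,"claw": 45},
  {"x": -0.04,"y": 0.13,"z": 0,"ax": 0,"ay": 0,"az": 0,"claw": 45},
  {"x": -0.04,"y": 0.13,"z": 0,"ax": 0,"ay": 0,"az": 0,"claw": 45},
  {"x": -0.04,"y": 0.13,"z": 0,"ax": 0,"ay": 0,"az": 0,"claw": 45},
  {"x": -0.03,"y": 0.12,"z": 0,"ax": 0,"ay": 0,"az": 0,"claw": 45},
])

```text
clock: 53.77
tool_pos: [0.465, -0.3739, 0.2226]
tcp_rot: [179.9, -0.1, 4.4]
contact_force: [-0.2, -0.3, 0.3]
grip_width: 0.482
```

>>> servo_tool([
  {"x": 0,"y": 0,"z": 0,"ax": 0,"ay": 0,"az": -0.048,"claw": 45},
  {"x": 0,"y": 0,"z": 0,"ax": 0,"ay": 0,"az": -0.048,"claw": 45},
  {"x": 0,"y": 0,"z": 0,"ax": 0,"ay": 0,"az": 0,"claw": 45},
  {"x": 0,"y": 0,"z": 0,"ax": 0,"ay": 0,"az": 0,"claw": 45},
  {"x": 0,"y": 0,"z": 0,"ax": 0,"ay": 0,"az": 0,"claw": 45},
])

```text
clock: 54.18
tool_pos: [0.4666, -0.3708, 0.2223]
tcp_rot: [-180.0, -0.1, 13.0]
contact_force: [-0.0, 0.7, 0.2]
grip_width: 0.481
```

```bash
python3 -c "
from h import *
import pickle
go(.4677,-.3635,.099,13)
c=cam('wrist'); im=optics.capture('wrist')
im=np.ascontiguousarray(im)
y=np.radians(4.4);x=np.array([np.cos(y),np.sin(y)]);yy=np.array([-x[1],x[0]]);t=np.array([.509,-.1795])
for s in (-1,1):
  for h,z in((.107,.124),(.11,.12)):
    p=prj('w',[[*(t+s*h*x-h*yy),z]],c)[0]; print(p); 
    if 0<p[0]<511 and 0<p[1]<383: im[int(p[1]+.5),int(p[0]+.5)]=[255,0,0]
cv2.imwrite('pics/w19.png',im[:,:,::-1])
crop('',optics.capture('scene'),70,110,270,310,3,'s19')
crop('',optics.capture('side'),180,180,350,350,4,'sd19')"
```

```text
t 54.18 at [ 0.4666 -0.3708  0.2223] [-1.7999e+02 -9.0000e-02  1.3040e+01] g 0.481
d mm [  2.5  -6.8 123.3] share [ 0.008 -0.023  0.411]
turn share [-0.0001 -0.001   0.0004] [-0.01 -0.09  0.04]
[205.1101062   86.67303651]
[201.63721442  90.28514548]
[464.6267757  130.19204806]
[463.922006   134.01025015]
```

View pics/w19.png

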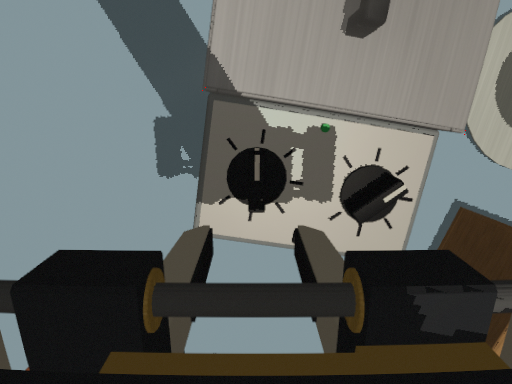

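View pics/s19.png

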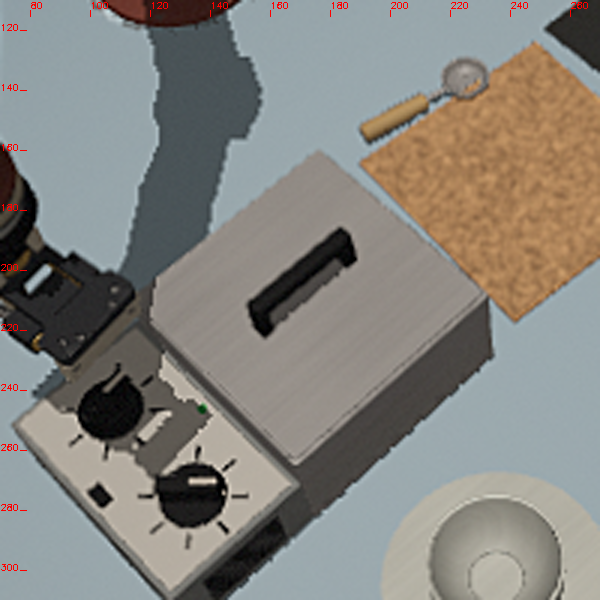

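View pics/sd19.png

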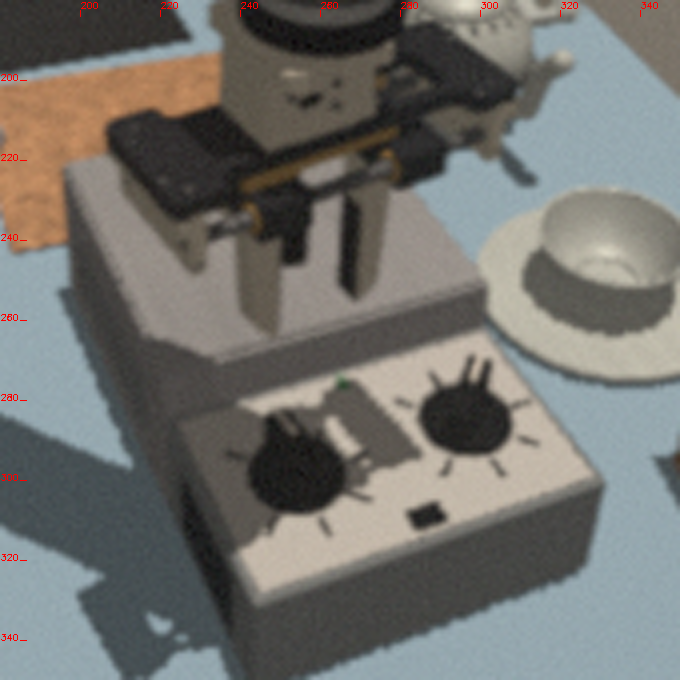

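>>> servo_tool([
  {"x": 0.008,"y": -0.02,"z": 0.08,"ax": 0,"ay": 0,"az": 0,"claw": 45},
  {"x": 0,"y": 0,"z": 0.11,"ax": 0,"ay": 0,"az": 0,"claw": 45},
  {"x": 0,"y": 0,"z": 0.11,"ax": 0,"ay": 0,"az": 0,"claw": 45},
  {"x": 0,"y": 0,"z": 0.06,"ax": 0,"ay": 0,"az": 0,"claw": 45},
  {"x": 0,"y": 0,"z": 0.03,"ax": 0,"ay": 0,"az": 0,"claw": 45},
  {"x": 0,"y": 0,"z": 0.01,"ax": 0,"ay": 0,"az": 0,"claw": 45},
  {"x": 0,"y": 0,"z": 0,"ax": 0,"ay": 0,"az": 0,"claw": 45},
  {"x": 0,"y": 0,"z": 0,"ax": 0,"ay": 0,"az": 0,"claw": 45},
  {"x": 0,"y": 0,"z": 0,"ax": 0,"ay": 0,"az": 0,"claw": 45},
  {"x": 0,"y": 0,"z": 0,"ax": 0,"ay": 0,"az": 0,"claw": 45},
])

```text
clock: 55.17
tool_pos: [0.4682, -0.3656, 0.1038]
tcp_rot: [179.9, -0.2, 13.1]
contact_force: [-0.1, -0.6, -0.0]
grip_width: 0.484
```

```bash
python3 -c "
from h import *
go(.4677,-.3635,.099,13)"
```

```text
t 55.17 at [ 0.4682 -0.3656  0.1038] [179.86  -0.19  13.07] g 0.484
d mm [-0.  -2.2  4.8] share [-0.    -0.007  0.016]
turn share [ 0.0016 -0.0021  0.0008] [ 0.14 -0.19  0.07]
```

>>> servo_tool([
  {"x": 0,"y": -0.007,"z": 0.015,"ax": 0,"ay": 0,"az": 0,"claw": 45},
  {"x": 0,"y": 0,"z": 0,"ax": 0,"ay": 0,"az": 0,"claw": 45},
  {"x": 0,"y": 0,"z": 0,"ax": 0,"ay": 0,"az": 0,"claw": 5},
  {"x": 0,"y": 0,"z": 0,"ax": 0,"ay": 0,"az": 0,"claw": 5},
  {"x": 0,"y": 0,"z": 0,"ax": 0,"ay": 0,"az": 0,"claw": 5},
  {"x": 0,"y": 0,"z": 0,"ax": 0,"ay": 0,"az": 0,"claw": 5},
  {"x": 0,"y": 0,"z": 0,"ax": 0,"ay": 0,"az": 0,"claw": 5},
  {"x": 0,"y": 0,"z": 0,"ax": 0,"ay": 0,"az": 0,"claw": 5},
  {"x": 0,"y": 0,"z": 0,"ax": 0,"ay": 0,"az": 0,"claw": 5},
], newtons=15)

```text
clock: 55.92
tool_pos: [0.4677, -0.3628, 0.0979]
tcp_rot: [180.0, -0.2, 13.1]
contact_force: [1.2, 0.2, -1.5]
grip_width: 0.158
```

>>> servo_tool([
  {"x": 0,"y": 0,"z": 0,"ax": 0,"ay": 0,"az": 0.07,"claw": 5},
  {"x": 0,"y": 0,"z": 0,"ax": 0,"ay": 0,"az": 0.07,"claw": 5},
  {"x": 0,"y": 0,"z": 0,"ax": 0,"ay": 0,"az": 0.07,"claw": 5},
  {"x": 0,"y": 0,"z": 0,"ax": 0,"ay": 0,"az": 0.07,"claw": 5},
  {"x": 0,"y": 0,"z": 0,"ax": 0,"ay": 0,"az": 0.07,"claw": 5},
  {"x": 0,"y": 0,"z": 0,"ax": 0,"ay": 0,"az": 0.07,"claw": 5},
  {"x": 0,"y": 0,"z": 0,"ax": 0,"ay": 0,"az": 0.07,"claw": 5},
  {"x": 0,"y": 0,"z": 0,"ax": 0,"ay": 0,"az": 0.07,"claw": 5},
  {"x": 0,"y": 0,"z": 0,"ax": 0,"ay": 0,"az": 0.07,"claw": 5},
  {"x": 0,"y": 0,"z": 0,"ax": 0,"ay": 0,"az": 0.07,"claw": 5},
  {"x": 0,"y": 0,"z": 0,"ax": 0,"ay": 0,"az": 0.07,"claw": 5},
  {"x": 0,"y": 0,"z": 0,"ax": 0,"ay": 0,"az": 0.07,"claw": 5},
])

```text
clock: 56.92
tool_pos: [0.468, -0.3629, 0.098]
tcp_rot: [-179.9, -0.1, -62.8]
contact_force: [2.2, -0.3, -0.9]
grip_width: 0.16
```

>>> servo_tool([
  {"x": 0,"y": 0,"z": 0,"ax": 0,"ay": 0,"az": 0.07,"claw": 5},
  {"x": 0,"y": 0,"z": 0,"ax": 0,"ay": 0,"az": 0.07,"claw": 5},
  {"x": 0,"y": 0,"z": 0,"ax": 0,"ay": 0,"az": 0.07,"claw": 5},
  {"x": 0,"y": 0,"z": 0,"ax": 0,"ay": 0,"az": 0.07,"claw": 5},
  {"x": 0,"y": 0,"z": 0,"ax": 0,"ay": 0,"az": 0.07,"claw": 5},
  {"x": 0,"y": 0,"z": 0,"ax": 0,"ay": 0,"az": 0.07,"claw": 5},
  {"x": 0,"y": 0,"z": 0,"ax": 0,"ay": 0,"az": 0.07,"claw": 5},
  {"x": 0,"y": 0,"z": 0,"ax": 0,"ay": 0,"az": 0.07,"claw": 5},
  {"x": 0,"y": 0,"z": 0,"ax": 0,"ay": 0,"az": 0.07,"claw": 5},
  {"x": 0,"y": 0,"z": 0,"ax": 0,"ay": 0,"az": 0.05,"claw": 5},
  {"x": 0,"y": 0,"z": 0,"ax": 0,"ay": 0,"az": 0,"claw": 5},
  {"x": 0,"y": 0,"z": 0,"ax": 0,"ay": 0,"az": 0,"claw": 5},
])

```text
clock: 57.92
tool_pos: [0.4679, -0.3631, 0.0979]
tcp_rot: [-179.8, 0.0, -123.6]
contact_force: [3.1, -1.1, -0.9]
grip_width: 0.164
```

```bash
python3 -c "
from h import *
go(.4677,-.3635,.098,-130.6); print(get_obs()['contact_force'])"
```

```text
t 57.92 at [ 0.4679 -0.3631  0.0979] [-1.7984e+02  4.0000e-02 -1.2358e+02] g 0.164
d mm [ 0.5 -0.  -0.1] share [ 0.002 -0.    -0.   ]
turn share [-0.0018  0.0006  0.078 ] [-0.16  0.05  7.02]
[ 3.12621152 -1.14314796 -0.8747845 ]
```

>>> servo_tool([
  {"x": 0,"y": 0,"z": 0,"ax": 0,"ay": 0,"az": 0.04,"claw": 5},
  {"x": 0,"y": 0,"z": 0,"ax": 0,"ay": 0,"az": 0.038,"claw": 5},
  {"x": 0,"y": 0,"z": 0,"ax": 0,"ay": 0,"az": 0,"claw": 5},
  {"x": 0,"y": 0,"z": 0,"ax": 0,"ay": 0,"az": 0,"claw": 5},
  {"x": 0,"y": 0,"z": 0,"ax": 0,"ay": 0,"az": 0,"claw": 5},
])

```text
clock: 58.33
tool_pos: [0.4679, -0.3631, 0.098]
tcp_rot: [-179.8, 0.1, -130.6]
contact_force: [3.9, -1.7, -1.6]
grip_width: 0.161
```

>>> servo_tool([
  {"x": 0,"y": 0,"z": 0,"ax": 0,"ay": 0,"az": 0,"claw": 50},
  {"x": 0,"y": 0,"z": 0,"ax": 0,"ay": 0,"az": 0,"claw": 50},
  {"x": 0,"y": 0,"z": 0,"ax": 0,"ay": 0,"az": 0,"claw": 50},
  {"x": 0,"y": 0,"z": 0,"ax": 0,"ay": 0,"az": 0,"claw": 50},
  {"x": 0,"y": 0,"z": -0.08,"ax": 0,"ay": 0,"az": 0,"claw": 50},
  {"x": 0,"y": 0,"z": -0.12,"ax": 0,"ay": 0,"az": 0,"claw": 50},
  {"x": 0,"y": 0,"z": -0.13,"ax": 0,"ay": 0,"az": 0,"claw": 50},
  {"x": 0,"y": 0,"z": -0.1,"ax": 0,"ay": 0,"az": 0,"claw": 50},
  {"x": -0.1,"y": 0.08,"z": 0,"ax": 0,"ay": 0,"az": 0,"claw": 50},
  {"x": -0.1,"y": 0.08,"z": 0,"ax": 0,"ay": 0,"az": 0,"claw": 50},
  {"x": -0.1,"y": 0.08,"z": 0,"ax": 0,"ay": 0,"az": 0,"claw": 50},
  {"x": -0.1,"y": 0.08,"z": 0,"ax": 0,"ay": 0,"az": 0,"claw": 50},
])

```text
clock: 59.33
tool_pos: [0.4715, -0.2078, 0.2269]
tcp_rot: [-180.0, 0.1, -130.8]
contact_force: [0.1, 0.3, -0.6]
grip_width: 0.539
```

>>> servo_tool([
  {"x": -0.1,"y": 0.08,"z": 0,"ax": 0,"ay": 0,"az": 0,"claw": 50},
  {"x": -0.1,"y": 0.08,"z": 0,"ax": 0,"ay": 0,"az": 0,"claw": 50},
  {"x": -0.1,"y": 0.08,"z": 0,"ax": 0,"ay": 0,"az": 0,"claw": 50},
  {"x": -0.1,"y": 0.06,"z": 0,"ax": 0,"ay": 0,"az": 0,"claw": 50},
  {"x": 0,"y": 0,"z": 0,"ax": 0,"ay": 0,"az": 0,"claw": 50},
  {"x": 0,"y": 0,"z": 0,"ax": 0,"ay": 0,"az": 0,"claw": 50},
])

```text
clock: 59.83
tool_pos: [0.4824, -0.0572, 0.2264]
tcp_rot: [180.0, 0.0, -130.4]
contact_force: [-0.4, -0.4, -0.2]
grip_width: 0.537
```

```bash
python3 -c "
from h import *
go(.4677,-.3635,.098,-130.6)
im=optics.capture('scene');cv2.imwrite('pics/s20f.png',im[:,:,::-1])
crop('',im,70,150,240,320,4,'s20')"
```

```text
t 59.83 at [ 0.4824 -0.0572  0.2264] [ 1.7997e+02  1.0000e-02 -1.3042e+02] g 0.537
d mm [ 242.7 -187.5  128.2] share [ 0.809 -0.625  0.427]
turn share [0.0003 0.0001 0.002 ] [0.03 0.01 0.18]
```

View pics/s20.png

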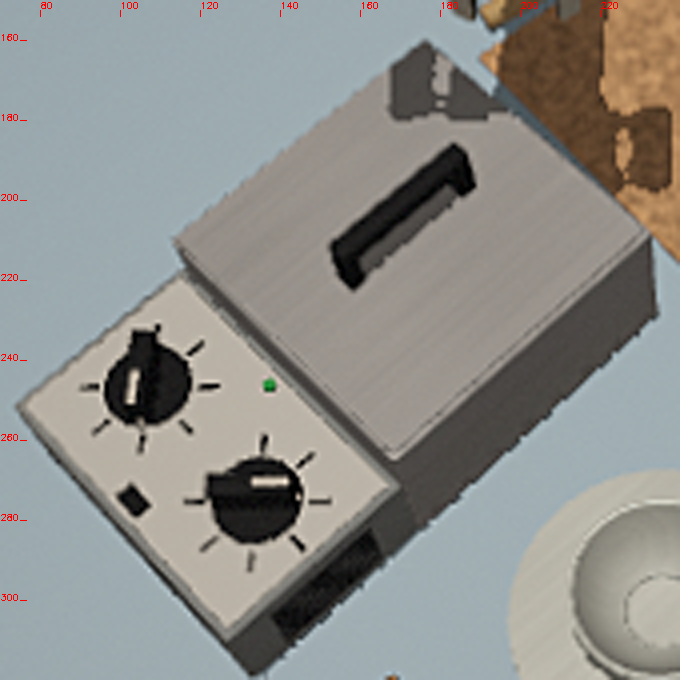

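View pics/s20f.png

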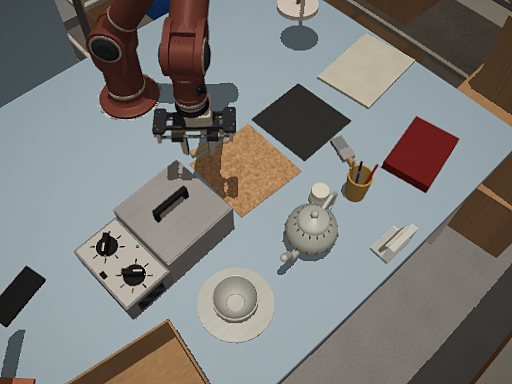

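```bash
python3 -c "
from h import *
f=lambda a:np.array(a,float)/4+[70,150]
for n,p in(('time',[(135,370),(130,404)]),('heat',[(252,482),(288,482)])):
    w=unp('scene',f(p),.1175); e=w[1]-w[0]; print(n,np.degrees(np.arctan2(e[1],e[0])))
for n,c,a in(('time',(.4677+.0025,-.3635),-40.6),('heat',(.5777+.0025,-.3548),49.4)):
    r=np.radians(a); P=[[c[0]+s*np.cos(r),c[1]+s*np.sin(r),.1175] for s in(.008,.025)]
    print(n,(prj('scene',P)-[70,150])*4)
"
```

```text
time -40.61343483370352
heat 48.769288124699486
time [[134.52510462 379.53550213]
 [130.83808109 404.72274426]]
heat [[260.90715266 484.08390056]
 [289.06177013 483.78966452]]
```

```bash
python3 -c "
from h import *
print(get_obs()['contact_force']); print(job.finish_job())"
```

```text
[ 0.04209542 -0.26848827  0.3636811 ]
the job is handed in; nothing more can be done
None
```

The job is handed in. The drier is loaded, the lid is back on, and both dials are set. No verdict is reported, so this rests on my own checks. The robot clock read about 60 s of the allowed 210.

**What I did, in order:**
1. I turned the heat dial to the 50 tick.
2. I tipped the lid up on its near edge, about 10.7° by the tool reading, lifted it off and laid it flat on the cork mat. I placed it slightly to one side to keep clear of the magnifying glass there.
3. I stood the caster, candlestick, egg cup and beaker in the four corners of the tub. Each was lowered until the force reading showed it touching the floor, then released. The beaker had been knocked aside during the run, so I located it again before picking it up.
4. I put the lid back and released it.
5. I turned the time dial to the 40 tick and backed the arm away.

**Last checks:**
- **Dials:** the time pointer read -40.6° against a target of -40.6°, and the heat pointer 48.8° against 49.4°. Both are well inside the 5° tolerance.
- **Lid:** its corners sit within about 1.5 pixels of where they started, and it looked flush in the scene and side pictures.
- **Silver:** all four pieces were upright in the tub in the picture taken just before the lid went back on. I could not see them after that.
- **Rest of the desk:** nothing looked moved in the final scene picture, and the robot was touching nothing.

The scene camera read about 2–3 mm off the wrist camera in x, so I allowed for that when placing things. No check failed.

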